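# Load the relay test fixture under the bench magnifier

### The arm

A 7-joint arm with a two-finger parallel gripper is mounted at the origin on the work surface. World frame = base frame: x ahead of the robot, y to its left, z up, the work surface at z = 0. Lengths are in m, angles in degrees, forces in N, time in s.
With the tool pointing down it reaches from about 0.4 to 0.85 m from the base axis. Payload 4.4 kg.
Tool frame: the origin (TCP) lies at the very end of the fingers, on their centre line; the grasp point (between the pads) lies bot.tcp_to_grasp behind it (bot.tcp_to_grasp is the distance from the TCP to the grasp point, in m); x points along the fingers, z is the direction in which the jaws open and shut, and the axes are right-handed (so a half turn about x gives the same grasp; the last joint's range is limited). The gripper opens to 94 mm and grips with 3 to 60 N. Pads are 16 mm wide; open, the fingers measure 119 mm over their backs; the gripper's body (75 mm by 177 mm) begins 78 mm behind the grasp point.
Start: joints at [60.057, 36.005, 2.206, 86.941, -1.547, 57.084, -1.146], TCP at [0.287, -0.583, 0.205] pointing down, gripper open.
Joint ranges: [-175.42, 175.42], [-21.48, 121.26], [-71.46, 75.88], [10.55, 141.38], [-63.04, 243.04], [13.31, 113.54], [-168.57, 168.57]. Speed limits (degrees/s): [147.25, 147.25, 180, 180, 180, 180, 180].

### API

Orientations are given as [roll, pitch, yaw] about the fixed x, y, z axes, in that order (R = Rz(yaw) Ry(pitch) Rx(roll)).
In Python, from plant import bot, capture gives the robot as it stands.
- The arm moves only by the shell command python3 -m handwheel 'ROWS' [FORCE]. ROWS is JSON, a list of rows, each an object with "linear": the shift along the tool's x, y, z in m, a list of three; "turn": the turn, a rotation vector about the tool's x, y, z in rad, a list of three; "claw": the closure, from 0 (fully open) to 1 (shut). A call has 1 to 20 rows; each row is the pose to reach, as a shift and turn from the pose measured when the call began, along the tool's axes at that moment; what a row does not reach only later rows make up. A row lasts 1/10 s, in which the tool goes at most 50 mm and 8.59 degrees, less where a joint would pass 70% of its speed; a pose out of reach is approached as far as the arm can. A call with a gripper value outside its range is refused whole. The fingers move at their own pace and stop on an object; FORCE is the grip in N (left out, the last holds). Time passes only in rows, so rows that repeat a pose let the fingers close. It gives the time, the measured TCP pose, the force and the opening at its end, in the units of the state.
- bot.sense(): the state, without advancing time (a new reading comes with each control period).
- capture(name): name is "scene" or "top" or "wrist"; returns a dict with "img" (420x560x3 uint8, red, green, blue), "z_map" (420x560 float32, m along the optical axis (not along the pixel's ray), 0 where there is no reading), "K" (3x3 intrinsics, pixels), "rvec" (rotation vector, rad) and "tvec" (3), from world to camera coordinates, as OpenCV has them. Camera axes: x right, y down, z forward; pixel columns grow to the right and rows downward; lengths in m; the calibration is good to about 2 mm. A picture is of the moment at which its call begins.
- bot.sign_off(): hands the job in, once; it reports no verdict.
The state is a dict: "time_s": time; "qpos": joint angles; "joint_velocities": joint speeds; "effort": joint torques, N m; "eef_pos": TCP position; "orientation": TCP orientation; "force": force on the tool from outside, world axes, zero at the start; "moment": the same for the moment, N m; "grip_width": finger opening in m.
Only numpy, scipy, OpenCV 4.12 (cv2) and the standard library are available. Lean on these libraries where they do the work, as an engineer would, in place of code of your own. Each camera call takes 0.05 s, during which the arm holds its last target. There are 200 camera calls.

### The job

Swing the bench magnifier aside so that its lens is well clear of the relay test fixture, put every relay on the mat into the socket of its own colour until it is fully home, and swing the locking levers of all three sockets fully shut, also that of an empty one. Only then swing the magnifier back until the lens is centred over the middle socket, ready for inspection, and let go. Leave the other things on the bench where they are.

Things in the scene. Friction and masses are not known exactly. Their poses are not given: they have to be found in the camera images.
- relay_yellow: yellow plug-in relay, an upright block 64 (its x) x 46 (its y) x 56 mm high, about 200 g, heavy in the foot, black ribs and a paper patch on its flat top; origin at the centre of its underside, z up. It may be absent. It fits its pocket either way round (a half turn about z makes no difference). Best gripped across its 46 mm width, near its top.
- pocket_yellow (a point): centre of the pocket floor in the yellow socket; x, y along its 68 mm length and 50 mm width, z up; -x is the robot's side. Pocket 18 mm deep, mouth chamfered 4 mm; socket block 84 x 66 mm, its top 18 mm above this point. A relay fully home has its origin here, its top 56 mm above. Three sockets in a row along y, 84 mm apart centre to centre, in an order that varies
- lever_yellow (a joint): yellow locking lever, rad: 0 = shut (level over the relay, pointing to the pocket's -x), growing as it swings up and back; starts open at 2.2 to 2.45, stop at 2.5. Hinge axis along the pocket's y, 47 mm from its centre along +x, 63 mm above its floor (bracket 3 mm higher). Stiff: stays where left, 1 to 2 N at the tip moves it. Shuts 2 mm above a relay that is home, not over one that is not
- lever_tip_yellow (a point): centre of the yellow pad (22 mm long, 24 mm wide, 11 mm thick) at the lever's free end, 73 mm from the hinge axis; the lever ends 84 mm from the axis; the bar between is 14 mm wide and 10 mm thick
- relay_blue: blue plug-in relay, an upright block 64 (its x) x 46 (its y) x 56 mm high, about 200 g, heavy in the foot, black ribs and a paper patch on its flat top; origin at the centre of its underside, z up. It may be absent. It fits its pocket either way round (a half turn about z makes no difference). Best gripped across its 46 mm width, near its top.
- pocket_blue (a point): centre of the pocket floor in the blue socket; x, y along its 68 mm length and 50 mm width, z up; -x is the robot's side. Pocket 18 mm deep, mouth chamfered 4 mm; socket block 84 x 66 mm, its top 18 mm above this point. A relay fully home has its origin here, its top 56 mm above. Three sockets in a row along y, 84 mm apart centre to centre, in an order that varies
- lever_blue (a joint): blue locking lever, rad: 0 = shut (level over the relay, pointing to the pocket's -x), growing as it swings up and back; starts open at 2.2 to 2.45, stop at 2.5. Hinge axis along the pocket's y, 47 mm from its centre along +x, 63 mm above its floor (bracket 3 mm higher). Stiff: stays where left, 1 to 2 N at the tip moves it. Shuts 2 mm above a relay that is home, not over one that is not
- lever_tip_blue (a point): centre of the blue pad (22 mm long, 24 mm wide, 11 mm thick) at the lever's free end, 73 mm from the hinge axis; the lever ends 84 mm from the axis; the bar between is 14 mm wide and 10 mm thick
- relay_red: red plug-in relay, an upright block 64 (its x) x 46 (its y) x 56 mm high, about 200 g, heavy in the foot, black ribs and a paper patch on its flat top; origin at the centre of its underside, z up. It may be absent. It fits its pocket either way round (a half turn about z makes no difference). Best gripped across its 46 mm width, near its top.
- pocket_red (a point): centre of the pocket floor in the red socket; x, y along its 68 mm length and 50 mm width, z up; -x is the robot's side. Pocket 18 mm deep, mouth chamfered 4 mm; socket block 84 x 66 mm, its top 18 mm above this point. A relay fully home has its origin here, its top 56 mm above. Three sockets in a row along y, 84 mm apart centre to centre, in an order that varies
- lever_red (a joint): red locking lever, rad: 0 = shut (level over the relay, pointing to the pocket's -x), growing as it swings up and back; starts open at 2.2 to 2.45, stop at 2.5. Hinge axis along the pocket's y, 47 mm from its centre along +x, 63 mm above its floor (bracket 3 mm higher). Stiff: stays where left, 1 to 2 N at the tip moves it. Shuts 2 mm above a relay that is home, not over one that is not
- lever_tip_red (a point): centre of the red pad (22 mm long, 24 mm wide, 11 mm thick) at the lever's free end, 73 mm from the hinge axis; the lever ends 84 mm from the axis; the bar between is 14 mm wide and 10 mm thick
- fixture: aluminium base plate of the relay test fixture, 210 (x) x 280 (y) x 10 mm, fixed to the bench; the origin lies on the bench right under the centre of the middle pocket; plate spans x -90 to +120 mm, y -140 to +140 mm; row of sockets along y
- magnifier (a joint): swing of the magnifier's arm about its upright post, rad: about 0 (within 0.15) with the lens over the middle pocket, growing as the arm swings clockwise seen from above, that is to the left (+y) of the fixture; stops at -0.6 and 1.6. Starts between -0.3 and 0.3. Stiff, so it stays where it is left; about 2 N at the handle swings it
- magnifier_pivot (a point): point on the vertical axis of the post, at the height of the arm's middle, 212 mm above the bench; the post (20 mm thick, foot 100 mm across) stands behind and to the left of the fixture, fixed to the bench
- lens (a point): centre of the round magnifier lens (white rim 112 mm across, 24 mm thick), 297 mm from the post's axis, 212 mm above the bench
- magnifier_handle (a point): on the axis of the upright green handle of the arm, 16 mm thick, 225 mm from the post's axis, rising 60 mm above the arm; this point is 18 mm below the handle's top and 42 mm above the arm's top face; grip it here from above, or push it sideways
- pot_a: bystander, not to be moved: black pot, 68 mm across, 85 mm high; origin at the centre of its underside
- pot_b: bystander, not to be moved: black pot, 68 mm across, 75 mm high; origin at the centre of its underside
- driver: bystander, not to be moved: screwdriver with blue handle, lying, about 200 mm long
- spool: bystander, not to be moved: metal spool, 60 mm across, 44 mm high; origin at the centre of its underside
- flux: bystander, not to be moved: white bottle with blue cap, 48 mm across, 110 mm high; origin at the centre of its underside
- card: bystander, not to be moved: green circuit card, 110 x 140 mm, lying flat; origin at the centre of its underside
- heatsink: bystander, not to be moved: dark finned heat sink, 50 x 45 x 30 mm; origin at the centre of its underside
Mind the look-alikes: they are no part of the job. Leave any green look-alike of the relay_yellow alone.

How it is judged:
By the outcome, as a careful person would: the job done as asked, in the order asked, and still so for the second after the job is handed in, with the robot touching nothing.
Of relay_yellow, relay_blue, relay_red only 2 to 3 are there at a start; the rules pass over those that are not, and their reading is None.
At some moment in a run one of relay_yellow, relay_blue, relay_red may be knocked a few centimetres aside while the robot is not near it.
It also fails if it takes over 210 s, if anything falls off the work surface, if the arm or the gripper's body presses on something with over 40 N, if the wrist force passes 120 N, or if a joint passes its speed limit or range.

## Working session

There is one attempt and no reset: what is moved stays moved. The work goes in short steps, Python scripts to look and compute and a shell command to move; the robot and the scene stay as the last step left them, time stands still between calls to the robot, and variables do not carry over. Pictures are saved under pics/ and viewed, about 12 in all and at most 16, crops included, and the job is handed in when it is done.

```bash
ls; mkdir -p pics
cat > h.py <<'E'
import numpy as np, cv2
from scipy.spatial.transform import Rotation as R
from plant import bot, capture
def cloud(c):
    z=c["z_map"]; K=c["K"]; v,u=np.mgrid[:z.shape[0],:z.shape[1]]
    p=np.stack([(u-K[0,2])/K[0,0]*z,(v-K[1,2])/K[1,1]*z,z],-1)
    Rm=cv2.Rodrigues(np.array(c["rvec"],float))[0]
    w=(p-np.array(c["tvec"]).ravel())@Rm
    w[z==0]=np.nan
    return w
def save(n,img,s=1):
    cv2.imwrite(f"pics/{n}.png",cv2.resize(img[...,::-1],None,fx=s,fy=s,interpolation=cv2.INTER_CUBIC))
def pix(c,P):
    return cv2.projectPoints(np.array([P],float),np.array(c["rvec"],float),np.array(c["tvec"],float),c["K"],None)[0].ravel()
def local(P,rpy=None):
    s=bot.sense(); r=R.from_euler('xyz',s["orientation"],degrees=True)
    return r.inv().apply(np.array(P)-s["eef_pos"])
E
python3 - <<'E'
from h import *
s=bot.sense();print(s, bot.tcp_to_grasp)
for n in("scene","top"):
    c=capture(n);np.savez(f"{n}.npz",w=cloud(c),img=c["img"]);save(n,c["img"],1.4)
    print(n,c["K"],c["rvec"],c["tvec"])
E
```

```text
pics
{'time_s': 0.0, 'qpos': array([60.05690106, 36.05678335,  2.20182847, 86.99459982, -1.54474632,
       57.08362372, -1.14547811]), 'joint_velocities': array([-0.00444656, -0.02032928, -0.00400993, -0.04968878, -0.06590349,
       -0.06686829,  0.07549882]), 'effort': array([-1.48201609e-03, -5.49730682e+01,  1.14341218e+00, -1.86636007e+01,
       -5.21126424e-02,  2.35997391e-02,  1.39123645e-04]), 'eef_pos': array([ 0.28643792, -0.58275496,  0.20458584]), 'orientation': array([-178.53307743,   89.89465084,  117.64224224]), 'force': array([ 0.86890887, -0.33242975, -0.12002583]), 'moment': array([-0.00011712,  0.03454166, -0.00845223]), 'grip_width': 0.09382156885790494} 0.0188
scene [[465.08528252   0.         286.47622846]
 [  0.         465.08528252 204.82830831]
 [  0.           0.           1.        ]] [ 1.18041404  2.41985829 -0.86550545] [ 0.42515651 -0.16683717  1.87207645]
top [[385.27634546   0.         281.6829684 ]
 [  0.         385.27634546 212.97087979]
 [  0.           0.           1.        ]] [ 2.15627788 -2.18101032  0.12414747] [-0.08994969  0.5697671   1.05511243]
```

View pics/scene.png

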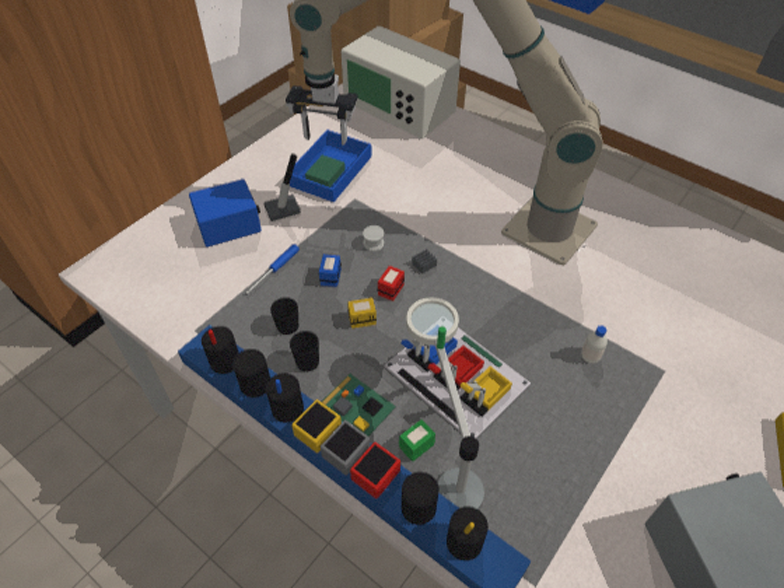

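View pics/top.png

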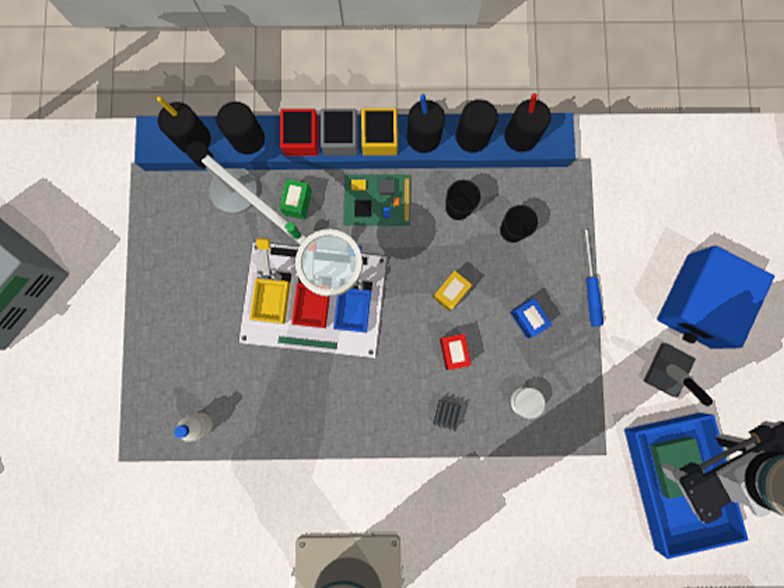

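Scene: three relays on the mat: yellow (452,290), blue (532,318), red (455,352) in the enlarged top view. The look-alikes are the green block (294,199), the yellow, grey and red square boxes on the rear rail (380,131; 338,131; 299,131) and the blue box (715,298). The sockets from the left are yellow, red, blue, and the lens is at (328,262) with its post near (232,190). Next I measure these.

```bash
cat >> h.py <<'E'
def hues(img):
    h=cv2.cvtColor(img,cv2.COLOR_RGB2HSV).astype(int); H,S,V=h[...,0],h[...,1],h[...,2]
    b=(S>120)&(V>60)
    return dict(yellow=b&(H>18)&(H<34),red=b&((H<8)|(H>172)),blue=b&(H>100)&(H<128),green=b&(H>45)&(H<85))
def relays(c,roi=lambda w:(w[...,0]>.3)&(w[...,0]<1)):
    w=cloud(c); out={}
    for n,m in hues(c["img"]).items():
        m=m&(w[...,2]>.045)&(w[...,2]<.066)&roi(w)
        k,l,st,ce=cv2.connectedComponentsWithStats(m.astype(np.uint8))
        for i in range(1,k):
            if st[i,4]<40: continue
            P=w[l==i]; P=P[abs(P[:,2]-np.median(P[:,2]))<.006]
            (cx,cy),(a,b),t=cv2.minAreaRect((P[:,:2]*1000).astype(np.float32))
            if a<b: a,b,t=b,a,t+90
            out.setdefault(n,[]).append([round(float(x),1) for x in (cx,cy,a,b,(t+90)%180-90,np.median(P[:,2])*1000,st[i,4])])
    return out
E
python3 - <<'E'
from h import *
c=capture("top"); w=cloud(c); c2=capture("scene")
print("long-axis angle t",relays(c)); 
def at(n,u,v): print(n,np.round(w[int(v/1.4),int(u/1.4)]*1000))
for n,u,v in[("flux",183,432),("potb",463,195),("pota",520,220),("spool",528,400),("hs",450,412),("socketY",270,300),("sockR",310,308),("sockB",352,310),("lensc",328,262),("post",200,158),("handle",291,229),("corner",243,342),("corner",375,355),("corner",251,243),("corner",384,260),("Ytip",263,244)]: at(n,u,v)
# lens rim: points at z .2-.23
m=(w[...,2]>.205)&(w[...,2]<.235)&(w[...,0]>.4)&(w[...,0]<.75)&(w[...,1]<.15)&(w[...,1]>-.1)
P=w[m]; print("rim",len(P),cv2.minEnclosingCircle((P[:,:2]*1000).astype(np.float32)))
# pockets colored floor
for n,m in hues(c["img"]).items():
    for lo,hi,t in((.005,.02,'floor'),(.022,.034,'rim'),(.07,.2,'lever')):
        mm=m&(w[...,2]>lo)&(w[...,2]<hi)&(w[...,0]>.4)&(w[...,0]<.75)&(w[...,1]>-.05)&(w[...,1]<.3)
        if mm.sum()>15:
            P=w[mm]*1000; print(n,t,mm.sum(),np.median(P,0).round(),cv2.minAreaRect(P[:,:2].astype(np.float32)))
m=(w[...,2]>.006)&(w[...,2]<.014)&(w[...,0]>.35)&(w[...,0]<.75)&(w[...,1]>-.05)&(w[...,1]<.33)
P=w[m]*1000; print("plate",m.sum(),cv2.minAreaRect(P[:,:2].astype(np.float32)))
save("fix",c2["img"][200:330,250:400],5)
E
```

```text
long-axis angle t {'yellow': [[861.8, -69.5, 68.0, 3.7, -88.6, 58.7, 50.0], [583.8, -211.5, 63.6, 44.8, -39.9, 54.8, 245.0]], 'red': [[461.9, -214.9, 62.8, 46.1, 10.5, 54.9, 261.0]], 'blue': [[899.0, -84.2, 768.1, 98.6, 90.0, 49.0, 3443.0], [899.5, 371.2, 115.1, 100.4, -88.4, 49.3, 835.0], [586.2, -669.2, 155.1, 21.7, -21.0, 54.8, 184.0], [527.6, -367.9, 63.7, 45.5, 31.6, 54.8, 252.0], [316.5, -637.8, 163.3, 32.2, -89.7, 48.7, 156.0]], 'green': [[776.3, 105.3, 63.0, 45.3, -12.7, 55.0, 226.0]]}
flux [322. 292. 112.]
potb [ 787. -241.   12.]
pota [ 734. -361.    7.]
spool [ 366. -354.   45.]
hs [ 340. -205.    6.]
socketY [570. 159.  19.]
sockR [552.  76.  18.]
sockB [548.  -9.  20.]
lensc [612.  16. 214.]
post [794. 235. 221.]
handle [654.  68. 280.]
corner [486. 214.   8.]
corner [457. -54.  12.]
corner [693. 202.   1.]
corner [653. -75.   8.]
Ytip [659. 145. 143.]
rim 2079 ((657.168212890625, 60.93286895751953), 120.07368469238281)
yellow floor 305 [570. 157.  18.] ((597.7463989257812, 147.05136108398438), (61.25529861450195, 147.20318603515625), 80.17335510253906)
yellow rim 138 [5
[... 312 characters left out ...]
67969), (58.64147186279297, 76.1588363647461), 82.99246215820312)
red rim 99 [550.  81.  29.] ((555.2091674804688, 71.79824829101562), (63.057472229003906, 78.04969787597656), 83.65148162841797)
blue floor 278 [548. -12.  18.] ((544.3505859375, -13.681777954101562), (58.59177780151367, 76.49364471435547), 83.29281616210938)
blue rim 114 [547.  -9.  29.] ((547.87646484375, -10.574172973632812), (64.83885192871094, 83.21172332763672), 83.06246185302734)
green floor 164 [484.  80.  11.] ((612.2955932617188, 43.52252197265625), (175.83937072753906, 278.926513671875), 87.49158477783203)
plate 2658 ((553.4918212890625, 138.95895385742188), (375.7147521972656, 392.9775085449219), 89.75264739990234)
```

View pics/fix.png

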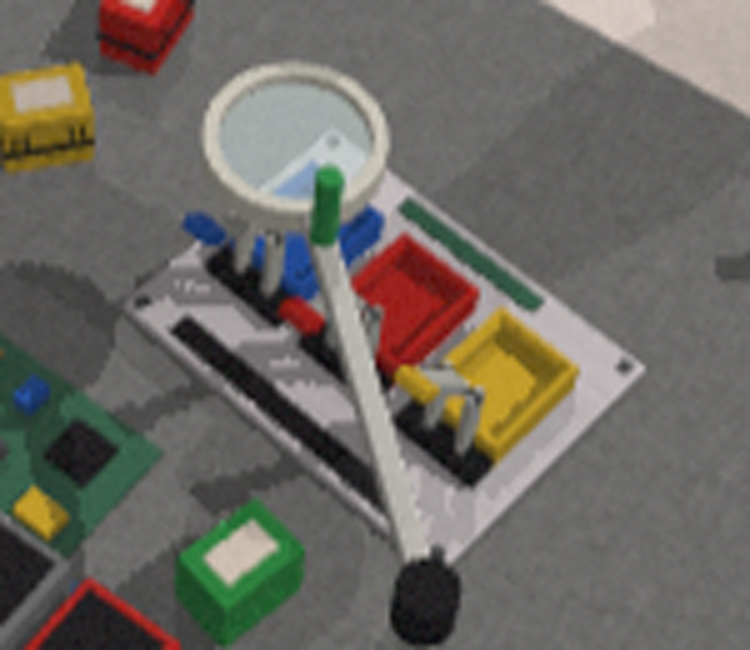

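The crop shows no hidden extras. The three sockets are empty and the levers stand open, with the blue tip at (205,225), the red at (300,315) and the yellow at (415,380). The green handle is at (328,205) and the green look-alike at (240,570). The relay choices agree with their measured size, about 63x45 with the top at 55 mm.

```bash
cat >> h.py <<'E'
def plan(P,jaw,z_is='tcp'):
    """tool down at world P (tcp, m), jaw axis (tool z) along angle jaw deg (mod 180, nearest)"""
    s=bot.sense(); r=R.from_euler('xyz',s["orientation"],degrees=True); A=r.as_matrix()
    best=None
    for j in (jaw,jaw+180):
        a=np.radians(j); x=np.array([0,0,-1.]); z=np.array([np.cos(a),np.sin(a),0]); y=np.cross(z,x)
        rv=(r.inv()*R.from_matrix(np.c_[x,y,z])).as_rotvec()
        if best is None or np.linalg.norm(rv)<np.linalg.norm(best[0]): best=(rv,j)
    l=A.T@(np.array(P)-s["eef_pos"])
    print("lin",l.round(4),"turn",best[0].round(3),"jaw",best[1],"rows>=",round(max(np.linalg.norm(l)/.05,np.degrees(np.linalg.norm(best[0]))/8.59),1))
def st():
    s=bot.sense(); A=R.from_euler('xyz',s["orientation"],degrees=True).as_matrix()
    print("t",round(s["time_s"],2),"tcp",s["eef_pos"].round(4),"F",s["force"].round(1),"w",round(s["grip_width"],4),"q",s["qpos"].round(0),"jaw",round(float(np.degrees(np.arctan2(A[1,2],A[0,2]))),1),"tilt",np.degrees(np.arccos(-A[2,0])).round(1)); return s
def mag(c):
    w=cloud(c); g=hues(c["img"])["green"]&(w[...,2]>.225)&(w[...,2]<.32)
    hd=np.median(w[g&(w[...,2]>.262)],0)
    h=(w[...,2]>.2)&(w[...,2]<.235)
    d=np.linalg.norm(w[...,:2]-hd[:2],axis=-1)
    P=w[h&(d<.135)&(~g)][:,:2]
    # rim: circle radius .056 : robust least squares on outer points
    from scipy.optimize import least_squares
    best=None
    for a in np.arange(0,2*np.pi,.1):
        x0=hd[:2]+.072*np.array([np.cos(a),np.sin(a)])
        r=np.linalg.norm(P-x0,axis=1); sc=((r>.044)&(r<.058)).sum()
        if best is None or sc>best[0]: best=(sc,x0)
    x=best[1]
    for _ in range(5):
        Q=P[np.linalg.norm(P-x,axis=1)<.062]; 
        x=np.array(cv2.minEnclosingCircle((Q*1000).astype(np.float32))[0])/1000; rr=cv2.minEnclosingCircle((Q*1000).astype(np.float32))[1]
    print("handle",hd.round(4),g.sum(),"lens",x.round(4),"r",round(rr,1),"dist",np.linalg.norm(x-hd[:2]).round(4)); return hd,x
E
python3 - <<'E'
from h import *
for n in("top","scene"):
    c=capture(n); hd,x=mag(c); d=(hd[:2]-x)/np.linalg.norm(hd[:2]-x); print(n,"pivot",(x+.297*d).round(4),np.degrees(np.arctan2(-d[1],-d[0])))
w=cloud(c); m=(w[...,2]>.2)&(w[...,0]>.75)&(w[...,0]<.85)&(w[...,1]>.2)&(w[...,1]<.29); print(np.median(w[m],0))
s=st(); print(R.from_euler('xyz',s["orientation"],degrees=True).as_matrix().round(3))
plan([s["eef_pos"][0],s["eef_pos"][1],.34],90); plan([hd[0],hd[1],.34],90)
E
```

```text
handle [0.6567 0.0678 0.2788] 70 lens [0.6152 0.0194] r 61.1 dist 0.0637
top pivot [0.8087 0.2447] -130.6572679795116
handle [0.662  0.0697 0.2746] 66 lens [0.6146 0.0161] r 61.4 dist 0.0716
scene pivot [0.8114 0.2384] -131.51949722616288
[0.80209525 0.23395063 0.2216722 ]
t 0.3 tcp [ 0.2866 -0.5832  0.2052] F [-0.8 -0.2 -0.5] w 0.0939 q [60. 36.  2. 87. -2. 57. -1.] jaw -63.8 tilt 0.0
[[-0.     0.897  0.441]
 [ 0.001  0.441 -0.897]
 [-1.     0.    -0.001]]
lin [-1.348e-01  0.000e+00 -1.000e-04] turn [ 0.457 -0.001  0.   ] jaw 270 rows>= 3.0
lin [-0.1346  0.6248 -0.4204] turn [ 0.457 -0.001  0.   ] jaw 270 rows>= 15.3
```

```bash
python3 -m handwheel '[{"linear":[-0.06,0,0],"turn":[0,0,0],"claw":0},{"linear":[-0.135,0,0],"turn":[0.1,0,0],"claw":0},{"linear":[-0.135,0,0],"turn":[0.1,0,0],"claw":0},{"linear":[-0.135,0.625,-0.42],"turn":[0.457,0,0],"claw":0},{"linear":[-0.135,0.625,-0.42],"turn":[0.457,0,0],"claw":0},{"linear":[-0.135,0.625,-0.42],"turn":[0.457,0,0],"claw":0},{"linear":[-0.135,0.625,-0.42],"turn":[0.457,0,0],"claw":0},{"linear":[-0.135,0.625,-0.42],"turn":[0.457,0,0],"claw":0},{"linear":[-0.135,0.625,-0.42],"turn":[0.457,0,0],"claw":0},{"linear":[-0.135,0.625,-0.42],"turn":[0.457,0,0],"claw":0},{"linear":[-0.135,0.625,-0.42],"turn":[0.457,0,0],"claw":0},{"linear":[-0.135,0.625,-0.42],"turn":[0.457,0,0],"claw":0},{"linear":[-0.135,0.625,-0.42],"turn":[0.457,0,0],"claw":0},{"linear":[-0.135,0.625,-0.42],"turn":[0.457,0,0],"claw":0},{"linear":[-0.135,0.625,-0.42],"turn":[0.457,0,0],"claw":0},{"linear":[-0.135,0.625,-0.42],"turn":[0.457,0,0],"claw":0},{"linear":[-0.135,0.625,-0.42],"turn":[0.457,0,0],"claw":0},{"linear":[-0.135,0.625,-0.42],"turn":[0.457,0,0],"claw":0},{"linear":[-0.135,0.625,-0.42],"turn":[0.457,0,0],"claw":0},{"linear":[-0.135,0.625,-0.42],"turn":[0.457,0,0],"claw":0}]'
python3 - <<'E'
from h import *
st(); c=capture("wrist"); save("w1",c["img"]); hd,x=mag(c); print(c["K"][0,0]); plan([hd[0],hd[1],.242],90)
E
```

```text
time_s: 2.3
eef_pos: [0.6623, 0.0712, 0.3395]
orientation: [-110.0, 89.9, 160.2]
force: [-0.6, -0.7, 0.2]
grip_width: 0.0937
t 2.3 tcp [0.6623 0.0712 0.3395] F [-0.6 -0.7  0.2] w 0.0937 q [ -8.  32.  -1.  72.   0.  76. -99.] jaw -89.8 tilt 0.1
handle [0.6586 0.0691 0.2793] 226 lens [0.6143 0.0207] r 61.7 dist 0.0656
320.90041589052845
lin [ 0.0979 -0.0033 -0.0003] turn [-0.     0.001  0.001] jaw 270 rows>= 2.0
```

View pics/w1.png

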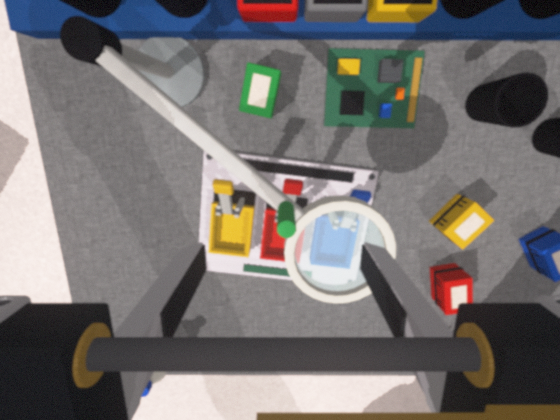

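The wrist view has the handle (285,218) between the fingers, with the lens at (340,250). I descend and grip.

```bash
python3 -m handwheel '[{"linear":[0.03,-0.0033,0],"turn":[0,0,0],"claw":0},{"linear":[0.06,-0.0033,0],"turn":[0,0,0],"claw":0},{"linear":[0.08,-0.0033,0],"turn":[0,0,0],"claw":0.3},{"linear":[0.098,-0.0033,0],"turn":[0,0,0],"claw":0.6},{"linear":[0.098,-0.0033,0],"turn":[0,0,0],"claw":1},{"linear":[0.098,-0.0033,0],"turn":[0,0,0],"claw":1},{"linear":[0.098,-0.0033,0],"turn":[0,0,0],"claw":1},{"linear":[0.098,-0.0033,0],"turn":[0,0,0],"claw":1},{"linear":[0.098,-0.0033,0],"turn":[0,0,0],"claw":1},{"linear":[0.098,-0.0033,0],"turn":[0,0,0],"claw":1}]' 12
python3 - <<'E'
from h import *
s=st(); piv=np.array([.807,.240]); v=s["eef_pos"][:2]-piv; print(np.linalg.norm(v))
a0=np.degrees(np.arctan2(v[1],v[0])); v=v/np.linalg.norm(v)*.225; print(a0)
piv=s["eef_pos"][:2]-v
for k in range(1,21):
    a=np.radians(a0-4.3*k); p=piv+.225*np.array([np.cos(a),np.sin(a)]); l=local([*p,s["eef_pos"][2]]); print(k,l.round(3),p.round(3))
E
```

```text
time_s: 3.35
eef_pos: [0.6589, 0.0689, 0.2424]
orientation: [-38.5, 90.0, -128.5]
force: [-0.1, 0.7, -0.3]
grip_width: 0.0334
t 3.35 tcp [0.6589 0.0689 0.2424] F [-0.1  0.7 -0.3] w 0.0334 q [ -8.  35.  -1.  82.   0.  63. -99.] jaw -90.0 tilt 0.0
0.22633482311494046
-130.88424921439588
1 [-0.    -0.012 -0.012] [0.647 0.08 ]
2 [-0.    -0.024 -0.024] [0.635 0.093]
3 [-0.    -0.034 -0.037] [0.625 0.106]
4 [-0.    -0.044 -0.051] [0.615 0.12 ]
5 [-0.    -0.052 -0.066] [0.607 0.135]
6 [-0.    -0.059 -0.081] [0.6  0.15]
7 [-0.    -0.065 -0.097] [0.593 0.166]
8 [-0.    -0.07  -0.113] [0.589 0.182]
9 [-0.    -0.074 -0.129] [0.585 0.198]
10 [-0.    -0.076 -0.146] [0.582 0.215]
11 [-0.    -0.078 -0.163] [0.581 0.232]
12 [-0.    -0.077 -0.18 ] [0.581 0.249]
13 [-0.    -0.076 -0.197] [0.583 0.266]
14 [-0.    -0.074 -0.213] [0.585 0.282]
15 [-0.   -0.07 -0.23] [0.589 0.299]
16 [-0.    -0.065 -0.246] [0.594 0.315]
17 [-0.    -0.058 -0.262] [0.601 0.33 ]
18 [-0.    -0.051 -0.277] [0.608 0.346]
19 [-0.    -0.042 -0.291] [0.617 0.36 ]
20 [-0.    -0.033 -0.305] [0.626 0.374]
```

```bash
python3 -m handwheel '[{"linear":[0,0,0],"turn":[0,0,0],"claw":1},{"linear":[0,0,0],"turn":[0,0,0],"claw":1},{"linear":[0,0,0],"turn":[0,0,0],"claw":1},{"linear":[0,0,0],"turn":[0,0,0],"claw":1},{"linear":[0,-0.012,-0.012],"turn":[0,0,0],"claw":1},{"linear":[0,-0.024,-0.024],"turn":[0,0,0],"claw":1},{"linear":[0,-0.034,-0.037],"turn":[0,0,0],"claw":1},{"linear":[0,-0.044,-0.051],"turn":[0,0,0],"claw":1},{"linear":[0,-0.052,-0.066],"turn":[0,0,0],"claw":1},{"linear":[0,-0.059,-0.081],"turn":[0,0,0],"claw":1},{"linear":[0,-0.065,-0.097],"turn":[0,0,0],"claw":1},{"linear":[0,-0.070,-0.113],"turn":[0,0,0],"claw":1},{"linear":[0,-0.074,-0.129],"turn":[0,0,0],"claw":1},{"linear":[0,-0.076,-0.146],"turn":[0,0,0],"claw":1},{"linear":[0,-0.078,-0.163],"turn":[0,0,0],"claw":1},{"linear":[0,-0.077,-0.180],"turn":[0,0,0],"claw":1},{"linear":[0,-0.076,-0.197],"turn":[0,0,0],"claw":1}]' 12
python3 - <<'E'
from h import *
s=st(); hd,x=mag(capture("top"))
piv=np.array([.807,.240]);
for k in range(1,12):
    a=np.radians(173.2-4.3*k); p=piv+.226*np.array([np.cos(a),np.sin(a)]); l=local([*p,s["eef_pos"][2]]); print(k,l.round(3),p.round(3))
E
```

```text
time_s: 5.05
eef_pos: [0.581, 0.2669, 0.2421]
orientation: [-70.5, 89.8, -160.4]
force: [-3.0, -1.5, 0.8]
grip_width: 0.0161
t 5.05 tcp [0.581  0.2669 0.2421] F [-3.  -1.5  0.8] w 0.0161 q [ -26.   33.   -1.   86.    1.   61. -118.] jaw -90.0 tilt 0.2
handle [nan nan nan] 0 lens [0. 0.] r 0.0 dist nan
1 [ 0.     0.004 -0.012] [0.585 0.284]
2 [ 0.     0.008 -0.028] [0.589 0.3  ]
3 [ 0.     0.013 -0.045] [0.594 0.316]
4 [ 0.     0.019 -0.06 ] [0.601 0.332]
5 [ 0.     0.027 -0.076] [0.608 0.347]
6 [ 0.     0.036 -0.09 ] [0.617 0.362]
7 [ 0.     0.045 -0.104] [0.626 0.376]
8 [ 0.     0.056 -0.117] [0.637 0.389]
9 [ 0.     0.068 -0.129] [0.649 0.401]
10 [ 0.     0.08  -0.141] [0.661 0.413]
11 [ 0.     0.094 -0.151] [0.674 0.423]
  return _methods._mean(a, axis=axis, dtype=dtype,
  ret = um.true_divide(
```

```bash
python3 -m handwheel '[{"linear":[0,0.004,-0.012],"turn":[0,0,0],"claw":1},{"linear":[0,0.008,-0.028],"turn":[0,0,0],"claw":1},{"linear":[0,0.013,-0.045],"turn":[0,0,0],"claw":1},{"linear":[0,0.019,-0.06],"turn":[0,0,0],"claw":1},{"linear":[0,0.027,-0.076],"turn":[0,0,0],"claw":1},{"linear":[0,0.036,-0.09],"turn":[0,0,0],"claw":1},{"linear":[0,0.045,-0.104],"turn":[0,0,0],"claw":1},{"linear":[0,0.056,-0.117],"turn":[0,0,0],"claw":1},{"linear":[0,0.056,-0.117],"turn":[0,0,0],"claw":1},{"linear":[0,0.056,-0.117],"turn":[0,0,0],"claw":0},{"linear":[0,0.056,-0.117],"turn":[0,0,0],"claw":0},{"linear":[0,0.056,-0.117],"turn":[0,0,0],"claw":0},{"linear":[0,0.056,-0.117],"turn":[0,0,0],"claw":0},{"linear":[-0.03,0.056,-0.117],"turn":[0,0,0],"claw":0},{"linear":[-0.07,0.056,-0.117],"turn":[0,0,0],"claw":0},{"linear":[-0.1,0.056,-0.117],"turn":[0,0,0],"claw":0},{"linear":[-0.1,0.056,-0.117],"turn":[0,0,0],"claw":0}]' 12
python3 - <<'E'
from h import *
s=st(); plan([.5,-.0,.34],61)
E
```

```text
time_s: 6.8
eef_pos: [0.6389, 0.3896, 0.3484]
orientation: [140.7, 89.4, 50.9]
force: [0.6, -0.4, 0.3]
grip_width: 0.0764
t 6.8 tcp [0.6389 0.3896 0.3484] F [ 0.6 -0.4  0.3] w 0.0764 q [ -33.   41.   -1.   55.    0.   84. -124.] jaw -89.7 tilt 0.6
lin [ 0.0041 -0.1407  0.3891] turn [ 0.51  -0.01  -0.005] jaw 241 rows>= 8.3
```

```bash
cat >> h.py <<'E'
def pockets(c,zl=.022,zh=.034):
    w=cloud(c); out={}
    for n,m in hues(c["img"]).items():
        if n=="green": continue
        mm=m&(w[...,2]>zl)&(w[...,2]<zh)&(w[...,0]>.45)&(w[...,0]<.66)&(w[...,1]>-.08)&(w[...,1]<.24)
        k,l,s,ce=cv2.connectedComponentsWithStats(cv2.dilate(mm.astype(np.uint8),np.ones((3,3),np.uint8)))
        i=1+np.argmax(s[1:,4]); P=w[mm&(l==i)]*1000
        out[n]=(cv2.minAreaRect(P[:,:2].astype(np.float32)),np.median(P[:,2]).round(1),len(P))
    return out
E
python3 - <<'E'
from h import *
for n in("top","scene"):
    c=capture(n); print(n,relays(c)); 
    for k,v in pockets(c).items(): print(k,v)
    mag(c)
    w=cloud(c)
    m=(w[...,2]>.1)&(w[...,0]>.6)&(w[...,0]<.75)&(w[...,1]>-.08)&(w[...,1]<.22)
    for k,h in hues(c["img"]).items():
        if (m&h).any(): print("tip",k,(m&h).sum(),np.median(w[m&h],0).round(4))
    np.savez(n+"2.npz",w=w,img=c["img"])
    if n=="top": save("top2",c["img"][130:290,150:420],2.9)
E
```

```text
top {'yellow': [[861.4, -69.5, 67.8, 3.4, -89.6, 59.0, 51.0], [583.1, -211.0, 62.7, 44.6, -40.1, 55.1, 243.0]], 'red': [[861.1, 90.3, 63.6, 2.5, -88.8, 58.4, 41.0], [461.5, -215.0, 62.5, 46.4, 10.9, 54.8, 256.0]], 'blue': [[898.9, -84.1, 768.6, 99.3, -90.0, 49.0, 3485.0], [899.8, 376.5, 105.6, 99.9, -89.7, 49.4, 821.0], [585.6, -669.0, 154.9, 19.8, -21.4, 55.8, 194.0], [527.5, -367.9, 63.5, 46.2, 30.7, 54.9, 256.0], [314.5, -624.1, 136.3, 6.1, -79.0, 49.2, 107.0], [319.4, -711.1, 36.3, 17.7, 36.5, 48.5, 48.0]], 'green': [[776.6, 104.8, 62.9, 45.0, -12.4, 54.9, 224.0]]}
yellow (((568.8128662109375, 156.3486328125), (67.13334655761719, 84.48681640625), 83.24905395507812), np.float64(30.0), 131)
red (((558.237060546875, 63.740196228027344), (47.99468231201172, 85.79911804199219), 83.37789154052734), np.float64(27.1), 71)
blue (((547.6192626953125, -10.848258972167969), (64.51656341552734, 82.75477600097656), 83.33070373535156), np.float64(31.1), 105)
handle [0.6371 0.3866 0.2774] 113 lens [0.5891 0.4337] r 61.5 dist 0.0672
tip yellow 78 [0.6605 0.1434 0.1432]
tip red 71 [0.6591 0.0595 0
[... 356 characters left out ...]
.9, 49.9, 3551.0], [860.3, -138.2, 38.7, 18.1, 51.5, 49.7, 44.0]], 'green': [[777.0, 104.1, 64.1, 46.4, -10.8, 55.0, 190.0]]}
yellow (((565.911865234375, 154.40089416503906), (67.24061584472656, 87.76105499267578), 82.82369232177734), np.float64(25.9), 141)
red (((557.1784057617188, 71.38835144042969), (67.62794494628906, 85.69341278076172), 82.13532257080078), np.float64(27.0), 129)
blue (((546.9090576171875, -10.573680877685547), (66.58831024169922, 84.84548950195312), 83.20780181884766), np.float64(26.8), 139)
handle [0.6418 0.389  0.2772] 79 lens [0.5882 0.4339] r 61.6 dist 0.0699
tip yellow 36 [0.665  0.1455 0.1458]
tip red 38 [0.6642 0.0609 0.1363]
tip blue 33 [ 0.6508 -0.0232  0.1392]
```

View pics/top2.png

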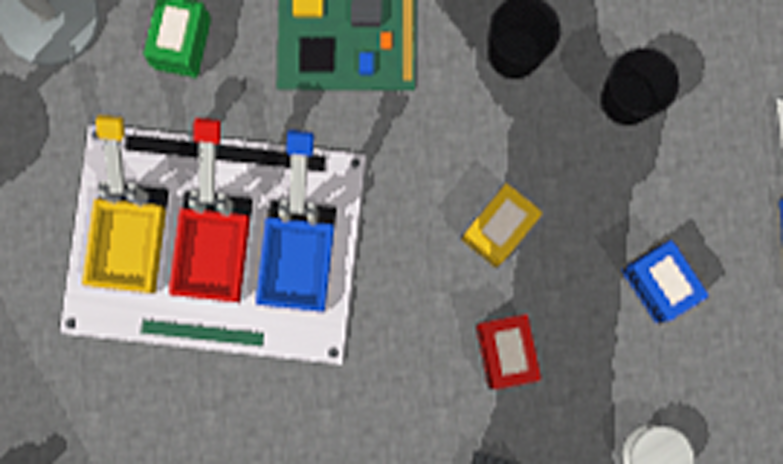

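The fixture is clear: sockets yellow (125,245), red (208,250), blue (296,262) in this crop. The relays are yellow (503,225), blue (665,282) and red (509,352), and the lens is at (0.589, 0.434) m. Next is red.

Run:
```python
from h import *
plan([.4615,-.215,.2],100.7)
```

```text
lin [ 0.1408 -0.1781  0.6032] turn [-0.182 -0.004  0.   ] jaw 280.7 rows>= 12.9
```

```bash
python3 -m handwheel '[{"linear":[0,-0.16,0.55],"turn":[-0.18,0,0],"claw":0},{"linear":[0,-0.16,0.55],"turn":[-0.18,0,0],"claw":0},{"linear":[0,-0.16,0.55],"turn":[-0.18,0,0],"claw":0},{"linear":[0,-0.16,0.55],"turn":[-0.18,0,0],"claw":0},{"linear":[0,-0.16,0.55],"turn":[-0.18,0,0],"claw":0},{"linear":[0,-0.16,0.55],"turn":[-0.18,0,0],"claw":0},{"linear":[0,-0.16,0.55],"turn":[-0.18,0,0],"claw":0},{"linear":[0,-0.16,0.55],"turn":[-0.18,0,0],"claw":0},{"linear":[0,-0.16,0.55],"turn":[-0.18,0,0],"claw":0},{"linear":[0,-0.16,0.55],"turn":[-0.18,0,0],"claw":0},{"linear":[0.14,-0.178,0.603],"turn":[-0.18,0,0],"claw":0},{"linear":[0.14,-0.178,0.603],"turn":[-0.18,0,0],"claw":0},{"linear":[0.14,-0.178,0.603],"turn":[-0.18,0,0],"claw":0},{"linear":[0.14,-0.178,0.603],"turn":[-0.18,0,0],"claw":0},{"linear":[0.14,-0.178,0.603],"turn":[-0.18,0,0],"claw":0}]'
python3 - <<'E'
from h import *
st(); c=capture("wrist"); print(relays(c)); print(relays(capture("top"))); plan([.4615,-.215,.025],100.7)
E
```

```text
time_s: 8.4
eef_pos: [0.4556, -0.2172, 0.1961]
orientation: [-126.2, 89.3, 154.0]
force: [-1.0, 0.4, -0.2]
grip_width: 0.0939
t 8.4 tcp [ 0.4556 -0.2172  0.1961] F [-1.   0.4 -0.2] w 0.0939 q [ 20.  25.   3. 110.  -2.  46. -55.] jaw -79.8 tilt 0.7
{'yellow': [[582.2, -211.8, 64.2, 45.7, -40.0, 55.2, 2444.0]], 'red': [[460.5, -215.5, 63.8, 45.6, 10.3, 55.0, 1767.0]], 'blue': [[525.6, -368.6, 64.6, 46.7, 30.9, 55.1, 2132.0]]}
{'yellow': [[861.5, -69.6, 67.8, 3.7, -88.8, 58.4, 52.0], [583.7, -211.5, 63.1, 44.9, -39.8, 54.7, 244.0]], 'red': [[861.2, 90.2, 65.8, 3.0, -89.5, 59.5, 45.0]], 'blue': [[898.7, -84.4, 767.4, 99.1, 90.0, 49.1, 3476.0], [900.0, 375.8, 105.1, 99.9, -88.7, 49.4, 815.0], [586.8, -669.9, 155.5, 22.5, -20.7, 55.1, 190.0], [553.9, -371.7, 36.0, 14.9, 67.5, 55.4, 45.0], [316.6, -638.7, 165.4, 32.7, -89.8, 48.4, 158.0]], 'green': [[776.8, 104.6, 63.3, 44.8, -11.6, 55.0, 229.0]]}
lin [0.1746 0.0015 0.0019] turn [-0.004 -0.006  0.003] jaw 280.7 rows>= 3.5
```

```bash
python3 -m handwheel '[{"linear":[0.04,0.001,0.002],"turn":[-0.006,-0.006,0.003],"claw":0},{"linear":[0.08,0.001,0.002],"turn":[-0.006,-0.006,0.003],"claw":0},{"linear":[0.12,0.001,0.002],"turn":[-0.006,-0.006,0.003],"claw":0},{"linear":[0.15,0.001,0.002],"turn":[-0.006,-0.006,0.003],"claw":0},{"linear":[0.172,0.001,0.002],"turn":[-0.006,-0.006,0.003],"claw":0},{"linear":[0.172,0.001,0.002],"turn":[-0.006,-0.006,0.003],"claw":0}]'
python3 -m handwheel '[{"linear":[0,0,0],"turn":[0,0,0],"claw":0.5},{"linear":[0,0,0],"turn":[0,0,0],"claw":1},{"linear":[0,0,0],"turn":[0,0,0],"claw":1},{"linear":[0,0,0],"turn":[0,0,0],"claw":1},{"linear":[0,0,0],"turn":[0,0,0],"claw":1},{"linear":[0,0,0],"turn":[0,0,0],"claw":1},{"linear":[0,0,0],"turn":[0,0,0],"claw":1},{"linear":[0,0,0],"turn":[0,0,0],"claw":1},{"linear":[0,0,0],"turn":[0,0,0],"claw":1}]' 25
python3 - <<'E'
from h import *
s=st(); p=s["eef_pos"]; plan([p[0],p[1],.20],100.4); plan([.5575,.0727,.20],83.1)
E
```

```text
time_s: 9.1
eef_pos: [0.4605, -0.2127, 0.0259]
orientation: [-143.9, 89.8, 137.1]
force: [-0.2, 0.3, -0.5]
grip_width: 0.0942
time_s: 10.0
eef_pos: [0.461, -0.2134, 0.0263]
orientation: [-146.3, 89.9, 134.6]
force: [-0.7, -1.1, 5.1]
grip_width: 0.0462
t 10.0 tcp [ 0.461  -0.2134  0.0263] F [-0.7 -1.1  5.1] w 0.0462 q [ 21.  41.   2. 117.  -3.  22. -55.] jaw -79.0 tilt 0.1
lin [-0.1737 -0.0002 -0.0003] turn [ 0.01  -0.002  0.001] jaw 280.4 rows>= 3.5
lin [-0.1734  0.1489 -0.2628] turn [ 0.312 -0.002  0.002] jaw 263.1 rows>= 7.0
```

```bash
python3 -m handwheel '[{"linear":[-0.02,0,0],"turn":[0,0,0],"claw":1},{"linear":[-0.05,0,0],"turn":[0,0,0],"claw":1},{"linear":[-0.09,0,0],"turn":[0,0,0],"claw":1},{"linear":[-0.13,0,0],"turn":[0,0,0],"claw":1},{"linear":[-0.155,0.01,-0.02],"turn":[0.04,0,0],"claw":1},{"linear":[-0.165,0.03,-0.05],"turn":[0.08,0,0],"claw":1},{"linear":[-0.17,0.05,-0.085],"turn":[0.12,0,0],"claw":1},{"linear":[-0.174,0.07,-0.12],"turn":[0.16,0,0],"claw":1},{"linear":[-0.174,0.09,-0.155],"turn":[0.2,0,0],"claw":1},{"linear":[-0.174,0.11,-0.19],"turn":[0.24,0,0],"claw":1},{"linear":[-0.174,0.13,-0.225],"turn":[0.28,0,0],"claw":1},{"linear":[-0.174,0.143,-0.25],"turn":[0.312,0,0],"claw":1},{"linear":[-0.174,0.149,-0.263],"turn":[0.312,0,0],"claw":1},{"linear":[-0.174,0.149,-0.263],"turn":[0.312,0,0],"claw":1},{"linear":[-0.174,0.149,-0.263],"turn":[0.312,0,0],"claw":1},{"linear":[-0.174,0.149,-0.263],"turn":[0.312,0,0],"claw":1}]'
python3 - <<'E'
from h import *
st(); c=capture("wrist"); print(relays(c));print({k:v for k,v in relays(capture("top")).items()}); save("w2",c["img"])
w=cloud(c); m=hues(c["img"])["red"]
z=w[...,2]; mm=m&(z>.215)&(z<.25); P=w[mm]*1000; print("held top",len(P),cv2.minAreaRect(P[:,:2].astype(np.float32)) if len(P)>5 else 0,np.nanmedian(P[:,2]) if len(P) else 0)
print(pockets(c)); plan([.5575,.0727,.06],83.1)
E
```

```text
time_s: 11.6
eef_pos: [0.5569, 0.0703, 0.2005]
orientation: [-87.2, 89.9, 175.7]
force: [0.4, -0.7, -2.2]
grip_width: 0.0457
t 11.6 tcp [0.5569 0.0703 0.2005] F [ 0.4 -0.7 -2.2] w 0.0457 q [ -15.   29.    8.  102.   -5.   50. -102.] jaw -97.1 tilt 0.1
{'yellow': [[578.8, -191.8, 69.0, 36.3, 2.4, 54.8, 1391.0]], 'green': [[742.3, 102.6, 26.4, 2.3, 82.2, 47.9, 70.0]]}
{'yellow': [[861.3, -69.4, 68.0, 4.1, 88.4, 59.5, 54.0], [583.6, -211.4, 63.4, 44.9, -39.6, 55.1, 242.0]], 'red': [[861.4, 90.1, 65.3, 2.7, -89.9, 60.3, 45.0]], 'blue': [[899.0, -83.6, 769.7, 98.9, -90.0, 49.0, 3470.0], [899.6, 375.9, 104.7, 100.7, -89.2, 49.4, 817.0], [586.5, -669.6, 155.0, 22.4, -20.7, 56.3, 196.0], [527.7, -368.3, 63.7, 46.7, 31.1, 55.1, 256.0], [316.8, -638.0, 163.2, 32.5, -89.9, 49.1, 155.0]], 'green': [[776.4, 104.7, 62.7, 45.6, -12.4, 55.1, 226.0]]}
held top 6839 ((555.6272583007812, 70.59284973144531), (46.61549758911133, 64.72454071044922), 82.49332427978516) 229.142009128309
{'yellow': (((566.4476928710938, 157.59190368652344), (53.81675720214844, 73.6732406616211), 85.6065902709961), np.float64(30.1), 431), 'red': (((568.3958129882812, 45.886146545410156), (40.33515167236328, 6.000082492828369), 0.5285305976867676), np.float64(33.0), 57), 'blue': (((546.20947265625, -11.209535598754883), (54.14604568481445, 71.54742431640625), 82.63978576660156), np.float64(30.0), 435)}
lin [ 0.1407  0.0002 -0.0019] turn [-0.003 -0.001  0.002] jaw 263.1 rows>= 2.8
```

View pics/w2.png

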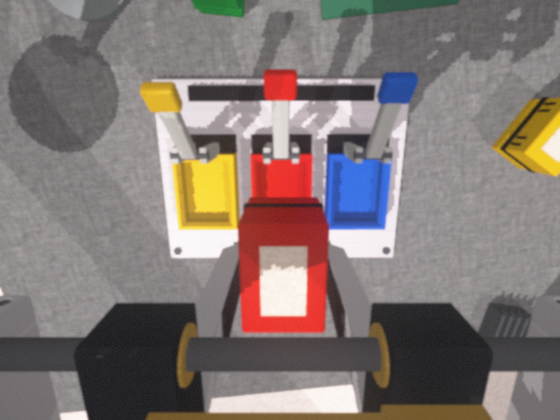

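The wrist view shows the red relay held square at (283,265), in line with the red socket at (281,180).

```bash
python3 -m handwheel '[{"linear":[0.03,0.0004,-0.002],"turn":[-0.003,-0.001,0.002],"claw":1},{"linear":[0.06,0.0004,-0.002],"turn":[-0.003,-0.001,0.002],"claw":1},{"linear":[0.09,0.0004,-0.002],"turn":[-0.003,-0.001,0.002],"claw":1},{"linear":[0.12,0.0004,-0.002],"turn":[-0.003,-0.001,0.002],"claw":1},{"linear":[0.136,0.0004,-0.002],"turn":[-0.003,-0.001,0.002],"claw":1},{"linear":[0.138,0.0004,-0.002],"turn":[-0.003,-0.001,0.002],"claw":1},{"linear":[0.138,0.0004,-0.002],"turn":[-0.003,-0.001,0.002],"claw":1}]'
python3 - <<'E'
from h import *
st(); plan([.5575,.0727,.036],83.1)
E
```

```text
time_s: 12.4
eef_pos: [0.5577, 0.072, 0.0628]
orientation: [-17.7, 90.0, -114.7]
force: [0.7, -0.2, -1.9]
grip_width: 0.0457
t 12.4 tcp [0.5577 0.072  0.0628] F [ 0.7 -0.2 -1.9] w 0.0457 q [ -14.   40.    5.  108.   -7.   32. -101.] jaw -97.0 tilt 0.0
lin [ 0.0268 -0.0003 -0.0007] turn [-0.001  0.001  0.   ] jaw 263.1 rows>= 0.5
```

```bash
python3 -m handwheel '[{"linear":[0.006,0,-0.0007],"turn":[0,0,0],"claw":1},{"linear":[0.011,0,-0.0007],"turn":[0,0,0],"claw":1},{"linear":[0.016,0,-0.0007],"turn":[0,0,0],"claw":1},{"linear":[0.02,0,-0.0007],"turn":[0,0,0],"claw":1},{"linear":[0.023,0,-0.0007],"turn":[0,0,0],"claw":1},{"linear":[0.026,0,-0.0007],"turn":[0,0,0],"claw":1},{"linear":[0.026,0,-0.0007],"turn":[0,0,0],"claw":1}]'
```

```text
time_s: 13.1
eef_pos: [0.5611, 0.0723, 0.0411]
orientation: [95.4, 89.6, -1.6]
force: [-3.3, -0.8, 29.4]
grip_width: 0.0459
```

Run:
```python
from h import *
d=np.load("top2.npz"); w=d["w"]; H=hues(d["img"])
for n,c0 in(("yellow",(.568,.156)),("blue",(.5476,-.0107)),("red",(.5577,.0727))):
    a=np.radians(-6.9); q=(w[...,:2]-c0)@np.array([[np.cos(a),-np.sin(a)],[np.sin(a),np.cos(a)]])
    fl=(abs(q[...,0])<.02)&(abs(q[...,1])<.012); rim=((abs(q[...,0])>.039)&(abs(q[...,0])<.042)&(abs(q[...,1])<.02)&(q[...,0]<0))|((abs(q[...,1])>.029)&(abs(q[...,1])<.0325)&(abs(q[...,0])<.025))
    pl=(q[...,0]<-.055)&(q[...,0]>-.08)&(abs(q[...,1])<.02)
    print(n,[np.percentile(w[m][:,2],[25,50,75]).round(4) for m in(fl,rim,pl)])
mat=(w[...,0]>.35)&(w[...,0]<.45)&(abs(w[...,1])<.1);print(np.median(w[mat][:,2]))
st(); c=capture("wrist"); save("w3",c["img"])
z=cloud(c); m=hues(c["img"])["red"]&(z[...,2]>.055)&(z[...,2]<.085); P=z[m]*1000
print("top",len(P),np.percentile(P[:,2],[10,50,90]),cv2.minAreaRect(P[:,:2].astype(np.float32)))
```

```text
yellow [array([0.0179, 0.0194, 0.0207]), array([0.023 , 0.0358, 0.0379]), array([0.0073, 0.009 , 0.0098])]
blue [array([0.0181, 0.0195, 0.0208]), array([0.0332, 0.0362, 0.0377]), array([0.0079, 0.0092, 0.0102])]
red [array([0.0181, 0.0193, 0.0208]), array([0.0227, 0.0359, 0.0382]), array([0.0087, 0.0105, 0.0121])]
4.752863908951011e-05
t 13.1 tcp [0.5611 0.0723 0.0411] F [-3.3 -0.8 29.4] w 0.0459 q [ -14.   42.    5.  109.   -7.   29. -101.] jaw -97.0 tilt 0.4
top 6916 [70.6074032  74.97946823 75.8072903 ] ((567.9141845703125, 71.36296844482422), (46.94450378417969, 78.60345458984375), 82.30926513671875)
```

View pics/w3.png

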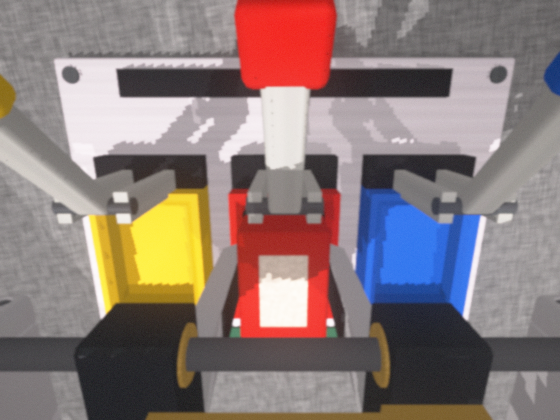

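The wrist view shows the red relay seated in the red socket, patch at (283,290). Its measured top is 75 mm. The pocket floor measures 19.3 mm, so 75.3 would be fully home, and it is. I release with a partial opening and go for yellow.

```bash
python3 -m handwheel '[{"linear":[0,0,0],"turn":[0,0,0],"claw":0.36},{"linear":[0,0,0],"turn":[0,0,0],"claw":0.36},{"linear":[0,0,0],"turn":[0,0,0],"claw":0.36},{"linear":[0,0,0],"turn":[0,0,0],"claw":0.36},{"linear":[-0.02,0,0],"turn":[0,0,0],"claw":0.36},{"linear":[-0.05,0,0],"turn":[0,0,0],"claw":0.36},{"linear":[-0.1,0,0],"turn":[0,0,0],"claw":0.36},{"linear":[-0.15,0,0],"turn":[0,0,0],"claw":0.36},{"linear":[-0.16,0,0],"turn":[0,0,0],"claw":0},{"linear":[-0.16,0,0],"turn":[0,0,0],"claw":0}]'
python3 - <<'E'
from h import *
st(); r=relays(capture("top")); print({k:[x for x in v if 55<x[2]<72 and 40<x[3]<52] for k,v in r.items()})
c=capture("wrist"); z=cloud(c); m=hues(c["img"])["red"]&(z[...,2]>.068)&(z[...,2]<.085)&(z[...,0]<.6); P=z[m]*1000
print("top",len(P),np.percentile(P[:,2],[10,50,90]),cv2.minAreaRect(P[:,:2].astype(np.float32)))
plan([.583,-.2115,.2],50.2)
E
```

```text
time_s: 14.15
eef_pos: [0.5611, 0.0726, 0.2027]
orientation: [100.0, 89.4, 3.0]
force: [-0.4, 0.1, -0.6]
grip_width: 0.0727
t 14.15 tcp [0.5611 0.0726 0.2027] F [-0.4  0.1 -0.6] w 0.0727 q [ -15.   29.    8.  102.   -5.   49. -102.] jaw -97.0 tilt 0.6
{'yellow': [[583.6, -211.2, 64.0, 44.8, -39.8, 54.8, 244.0]], 'blue': [[527.5, -368.2, 63.6, 46.1, 31.3, 54.8, 254.0]], 'green': [[776.5, 104.8, 62.8, 45.4, -11.8, 54.8, 229.0]]}
top 1875 [73.94704871 75.01233011 75.94955405] ((557.7634887695312, 73.25877380371094), (46.06678771972656, 62.604522705078125), 83.11145782470703)
lin [-2.000e-04  5.850e-02  2.788e-01] turn [ 0.573 -0.001 -0.004] jaw 230.2 rows>= 5.7
```

```bash
python3 -m handwheel '[{"linear":[0,0.0585,0.279],"turn":[0.573,0,-0.004],"claw":0},{"linear":[0,0.0585,0.279],"turn":[0.573,0,-0.004],"claw":0},{"linear":[0,0.0585,0.279],"turn":[0.573,0,-0.004],"claw":0},{"linear":[0,0.0585,0.279],"turn":[0.573,0,-0.004],"claw":0},{"linear":[0,0.0585,0.279],"turn":[0.573,0,-0.004],"claw":0},{"linear":[0,0.0585,0.279],"turn":[0.573,0,-0.004],"claw":0},{"linear":[0,0.0585,0.279],"turn":[0.573,0,-0.004],"claw":0},{"linear":[0.05,0.0585,0.279],"turn":[0.573,0,-0.004],"claw":0},{"linear":[0.05,0.0585,0.279],"turn":[0.573,0,-0.004],"claw":0},{"linear":[0.05,0.0585,0.279],"turn":[0.573,0,-0.004],"claw":0}]'
python3 - <<'E'
from h import *
st(); print({k:[x for x in v if 55<x[2]<72 and 40<x[3]<52] for k,v in relays(capture("wrist")).items()})
plan([.5832,-.2115,.025],50.2)
E
```

```text
time_s: 15.25
eef_pos: [0.5818, -0.2101, 0.148]
orientation: [-83.8, 89.7, 146.5]
force: [0.1, 0.1, 0.6]
grip_width: 0.0938
t 15.25 tcp [ 0.5818 -0.2101  0.148 ] F [0.1 0.1 0.6] w 0.0938 q [   8.   38.   16.   96.  -13.   48. -101.] jaw -129.7 tilt 0.3
{'yellow': [[582.4, -212.2, 64.5, 45.5, -40.0, 55.0, 2336.0]], 'blue': [[526.3, -369.1, 65.2, 46.0, 31.6, 55.1, 2957.0]]}
lin [0.1247 0.0007 0.0005] turn [ 0.001 -0.001  0.002] jaw 230.2 rows>= 2.5
```

```bash
python3 -m handwheel '[{"linear":[0.04,0.0007,0.0005],"turn":[0.001,-0.001,0.002],"claw":0},{"linear":[0.08,0.0007,0.0005],"turn":[0.001,-0.001,0.002],"claw":0},{"linear":[0.11,0.0007,0.0005],"turn":[0.001,-0.001,0.002],"claw":0},{"linear":[0.123,0.0007,0.0005],"turn":[0.001,-0.001,0.002],"claw":0},{"linear":[0.123,0.0007,0.0005],"turn":[0.001,-0.001,0.002],"claw":0},{"linear":[0.123,0.0007,0.0005],"turn":[0.001,-0.001,0.002],"claw":1},{"linear":[0.123,0.0007,0.0005],"turn":[0.001,-0.001,0.002],"claw":1},{"linear":[0.123,0.0007,0.0005],"turn":[0.001,-0.001,0.002],"claw":1},{"linear":[0.123,0.0007,0.0005],"turn":[0.001,-0.001,0.002],"claw":1},{"linear":[0.123,0.0007,0.0005],"turn":[0.001,-0.001,0.002],"claw":1},{"linear":[0.123,0.0007,0.0005],"turn":[0.001,-0.001,0.002],"claw":1},{"linear":[0.123,0.0007,0.0005],"turn":[0.001,-0.001,0.002],"claw":1},{"linear":[0.123,0.0007,0.0005],"turn":[0.001,-0.001,0.002],"claw":1}]' 25
python3 - <<'E'
from h import *
s=st(); plan([.568,.1562,.20],83.1)
E
```

```text
time_s: 16.6
eef_pos: [0.5832, -0.2116, 0.0268]
orientation: [35.2, 90.0, -94.6]
force: [0.9, 0.6, 1.9]
grip_width: 0.0456
t 16.6 tcp [ 0.5832 -0.2116  0.0268] F [0.9 0.6 1.9] w 0.0456 q [ 10.  47.  12. 100. -16.  35. -98.] jaw -129.8 tilt 0.0
lin [-0.1734 -0.2471 -0.2727] turn [-0.574  0.    -0.   ] jaw 263.1 rows>= 8.1
```

```bash
python3 -m handwheel '[{"linear":[-0.02,0,0],"turn":[0,0,0],"claw":1},{"linear":[-0.06,0,0],"turn":[0,0,0],"claw":1},{"linear":[-0.1,0,0],"turn":[0,0,0],"claw":1},{"linear":[-0.14,0,0],"turn":[0,0,0],"claw":1},{"linear":[-0.165,-0.015,-0.017],"turn":[-0.05,0,0],"claw":1},{"linear":[-0.173,-0.04,-0.045],"turn":[-0.11,0,0],"claw":1},{"linear":[-0.173,-0.067,-0.074],"turn":[-0.17,0,0],"claw":1},{"linear":[-0.173,-0.094,-0.104],"turn":[-0.23,0,0],"claw":1},{"linear":[-0.173,-0.121,-0.134],"turn":[-0.29,0,0],"claw":1},{"linear":[-0.173,-0.148,-0.163],"turn":[-0.35,0,0],"claw":1},{"linear":[-0.173,-0.175,-0.193],"turn":[-0.41,0,0],"claw":1},{"linear":[-0.173,-0.202,-0.223],"turn":[-0.47,0,0],"claw":1},{"linear":[-0.173,-0.225,-0.248],"turn":[-0.53,0,0],"claw":1},{"linear":[-0.173,-0.242,-0.267],"turn":[-0.574,0,0],"claw":1},{"linear":[-0.173,-0.247,-0.273],"turn":[-0.574,0,0],"claw":1},{"linear":[-0.173,-0.247,-0.273],"turn":[-0.574,0,0],"claw":1},{"linear":[-0.173,-0.247,-0.273],"turn":[-0.574,0,0],"claw":1}]'
python3 - <<'E'
from h import *
s=st(); c=capture("wrist")
w=cloud(c); m=hues(c["img"])["yellow"]; z=w[...,2]; mm=m&(z>.215)&(z<.25); P=w[mm]*1000; print("held top",len(P),cv2.minAreaRect(P[:,:2].astype(np.float32)),np.nanmedian(P[:,2]))
plan([.568,.1562,.07],83.1)
E
```

```text
time_s: 18.3
eef_pos: [0.5683, 0.1541, 0.1994]
orientation: [-3.3, 89.9, -100.4]
force: [0.3, 0.6, -1.4]
grip_width: 0.0455
t 18.3 tcp [0.5683 0.1541 0.1994] F [ 0.3  0.6 -1.4] w 0.0455 q [ -23.   32.    8.   98.   -5.   51. -110.] jaw -97.1 tilt 0.1
held top 6810 ((568.4546508789062, 154.18585205078125), (46.83729934692383, 63.895904541015625), 82.77651977539062) 227.63592458601167
lin [ 0.1295 -0.0008 -0.0027] turn [-0.004  0.002 -0.   ] jaw 263.1 rows>= 2.6
```

```bash
python3 -m handwheel '[{"linear":[0.03,-0.0009,-0.0027],"turn":[-0.003,0.002,0],"claw":1},{"linear":[0.06,-0.0009,-0.0027],"turn":[-0.003,0.002,0],"claw":1},{"linear":[0.09,-0.0009,-0.0027],"turn":[-0.003,0.002,0],"claw":1},{"linear":[0.115,-0.0009,-0.0027],"turn":[-0.003,0.002,0],"claw":1},{"linear":[0.127,-0.0009,-0.0027],"turn":[-0.003,0.002,0],"claw":1},{"linear":[0.128,-0.0009,-0.0027],"turn":[-0.003,0.002,0],"claw":1},{"linear":[0.128,-0.0009,-0.0027],"turn":[-0.003,0.002,0],"claw":1}]'
python3 - <<'E'
from h import *
st(); plan([.5677,.1566,.045],83.1)
E
```

```text
time_s: 19.05
eef_pos: [0.5687, 0.1555, 0.0722]
orientation: [80.9, 89.9, -16.2]
force: [-0.2, -0.1, -1.5]
grip_width: 0.0462
t 19.05 tcp [0.5687 0.1555 0.0722] F [-0.2 -0.1 -1.5] w 0.0462 q [ -22.   41.    6.  104.   -7.   36. -109.] jaw -97.0 tilt 0.1
lin [ 0.0272 -0.0011 -0.001 ] turn [-0.002  0.    -0.001] jaw 263.1 rows>= 0.5
```

```bash
python3 -m handwheel '[{"linear":[0.004,-0.0011,-0.001],"turn":[0,0,0],"claw":1},{"linear":[0.008,-0.0011,-0.001],"turn":[0,0,0],"claw":1},{"linear":[0.012,-0.0011,-0.001],"turn":[0,0,0],"claw":1},{"linear":[0.016,-0.0011,-0.001],"turn":[0,0,0],"claw":1},{"linear":[0.02,-0.0011,-0.001],"turn":[0,0,0],"claw":1},{"linear":[0.024,-0.0011,-0.001],"turn":[0,0,0],"claw":1},{"linear":[0.027,-0.0011,-0.001],"turn":[0,0,0],"claw":1},{"linear":[0.028,-0.0011,-0.001],"turn":[0,0,0],"claw":1},{"linear":[0.028,-0.0011,-0.001],"turn":[0,0,0],"claw":1}]'
python3 - <<'E'
from h import *
st(); c=capture("wrist"); w=cloud(c); m=hues(c["img"])["yellow"]; z=w[...,2]; mm=m&(z>.06)&(z<.11)&(w[...,0]<.598); P=w[mm]*1000; print("held top",len(P),cv2.minAreaRect(P[:,:2].astype(np.float32)),np.nanmedian(P[:,2]))
E
```

```text
time_s: 19.95
eef_pos: [0.5676, 0.1566, 0.0466]
orientation: [102.7, 89.9, 5.7]
force: [-5.3, -1.8, 20.3]
grip_width: 0.0461
t 19.95 tcp [0.5676 0.1566 0.0466] F [-5.3 -1.8 20.3] w 0.0461 q [ -22.   43.    6.  104.   -7.   33. -108.] jaw -97.0 tilt 0.1
held top 6224 ((567.5158081054688, 156.62620544433594), (46.96391296386719, 64.39449310302734), 82.93517303466797) 75.07482861915406
```

Yellow is home, with its top at 75.1 mm. I release, rise and move towards blue.

```bash
python3 -m handwheel '[{"linear":[0,0,0],"turn":[0,0,0],"claw":0.38},{"linear":[0,0,0],"turn":[0,0,0],"claw":0.38},{"linear":[0,0,0],"turn":[0,0,0],"claw":0.38},{"linear":[0,0,0],"turn":[0,0,0],"claw":0.38},{"linear":[-0.02,0,0],"turn":[0,0,0],"claw":0.38},{"linear":[-0.05,0,0],"turn":[0,0,0],"claw":0.38},{"linear":[-0.1,0,0],"turn":[0,0,0],"claw":0.38},{"linear":[-0.15,0,0],"turn":[0,0,0],"claw":0.38},{"linear":[-0.16,0,0],"turn":[0,0,0],"claw":0},{"linear":[-0.16,0,0],"turn":[0,0,0],"claw":0}]'
python3 - <<'E'
from h import *
st(); r=relays(capture("top")); print({k:[x for x in v if 55<x[2]<72 and 40<x[3]<52] for k,v in r.items()})
plan([.5272,-.3682,.16],121.3)
E
```

```text
time_s: 21.0
eef_pos: [0.5687, 0.157, 0.2085]
orientation: [112.8, 89.7, 15.8]
force: [-0.3, 0.6, -0.9]
grip_width: 0.071
t 21.0 tcp [0.5687 0.157  0.2085] F [-0.3  0.6 -0.9] w 0.071 q [ -24.   31.    8.   97.   -5.   52. -110.] jaw -97.0 tilt 0.3
{'yellow': [], 'red': [], 'blue': [[527.6, -367.9, 64.1, 46.0, 32.4, 54.9, 257.0]], 'green': [[776.3, 105.0, 63.1, 45.1, -13.0, 54.9, 226.0]]}
lin [0.0462 0.0243 0.5258] turn [-0.669 -0.    -0.001] jaw 301.3 rows>= 10.6
```

```bash
python3 -m handwheel '[{"linear":[0,0.02,0.45],"turn":[-0.5,0,0],"claw":0},{"linear":[0,0.02,0.45],"turn":[-0.5,0,0],"claw":0},{"linear":[0,0.02,0.45],"turn":[-0.5,0,0],"claw":0},{"linear":[0,0.02,0.45],"turn":[-0.5,0,0],"claw":0},{"linear":[0,0.02,0.45],"turn":[-0.5,0,0],"claw":0},{"linear":[0,0.02,0.45],"turn":[-0.5,0,0],"claw":0},{"linear":[0,0.02,0.45],"turn":[-0.5,0,0],"claw":0},{"linear":[0,0.02,0.45],"turn":[-0.5,0,0],"claw":0},{"linear":[0.046,0.024,0.526],"turn":[-0.669,0,0],"claw":0},{"linear":[0.046,0.024,0.526],"turn":[-0.669,0,0],"claw":0},{"linear":[0.046,0.024,0.526],"turn":[-0.669,0,0],"claw":0},{"linear":[0.046,0.024,0.526],"turn":[-0.669,0,0],"claw":0},{"linear":[0.046,0.024,0.526],"turn":[-0.669,0,0],"claw":0},{"linear":[0.046,0.024,0.526],"turn":[-0.669,0,0],"claw":0}]'
python3 - <<'E'
from h import *
st(); print({k:[x for x in v if 55<x[2]<72 and 40<x[3]<52] for k,v in relays(capture("wrist")).items()})
plan([.5272,-.3682,.025],121.3)
E
```

```text
time_s: 22.45
eef_pos: [0.5271, -0.3659, 0.159]
orientation: [147.1, 89.8, 88.6]
force: [-0.0, 0.5, 0.9]
grip_width: 0.0938
t 22.45 tcp [ 0.5271 -0.3659  0.159 ] F [-0.   0.5  0.9] w 0.0938 q [ 33.  38.  -1.  91.   1.  51. -27.] jaw -58.6 tilt 0.2
{'blue': [[526.1, -369.2, 63.8, 45.3, 31.4, 55.1, 2080.0]]}
lin [ 0.1347 -0.0018  0.002 ] turn [ 0.003 -0.001 -0.002] jaw 301.3 rows>= 2.7
```

```bash
python3 -m handwheel '[{"linear":[0.04,-0.0018,0.002],"turn":[0.002,-0.001,-0.002],"claw":0},{"linear":[0.08,-0.0018,0.002],"turn":[0.002,-0.001,-0.002],"claw":0},{"linear":[0.115,-0.0018,0.002],"turn":[0.002,-0.001,-0.002],"claw":0},{"linear":[0.133,-0.0018,0.002],"turn":[0.002,-0.001,-0.002],"claw":0},{"linear":[0.133,-0.0018,0.002],"turn":[0.002,-0.001,-0.002],"claw":0},{"linear":[0.133,-0.0018,0.002],"turn":[0.002,-0.001,-0.002],"claw":1},{"linear":[0.133,-0.0018,0.002],"turn":[0.002,-0.001,-0.002],"claw":1},{"linear":[0.133,-0.0018,0.002],"turn":[0.002,-0.001,-0.002],"claw":1},{"linear":[0.133,-0.0018,0.002],"turn":[0.002,-0.001,-0.002],"claw":1},{"linear":[0.133,-0.0018,0.002],"turn":[0.002,-0.001,-0.002],"claw":1},{"linear":[0.133,-0.0018,0.002],"turn":[0.002,-0.001,-0.002],"claw":1},{"linear":[0.133,-0.0018,0.002],"turn":[0.002,-0.001,-0.002],"claw":1},{"linear":[0.133,-0.0018,0.002],"turn":[0.002,-0.001,-0.002],"claw":1}]' 25
python3 - <<'E'
from h import *
s=st(); plan([.5477,-.0107,.20],83.1)
E
```

```text
time_s: 23.8
eef_pos: [0.5274, -0.3685, 0.0269]
orientation: [40.8, 90.0, -17.8]
force: [-0.5, -0.2, 1.5]
grip_width: 0.0457
t 23.8 tcp [ 0.5274 -0.3685  0.0269] F [-0.5 -0.2  1.5] w 0.0457 q [ 33.  48.  -1.  96.   1.  36. -27.] jaw -58.6 tilt 0.0
lin [-0.1731  0.2036 -0.2949] turn [ 0.668  0.    -0.   ] jaw 263.1 rows>= 8.0
```

```bash
python3 -m handwheel '[{"linear":[-0.02,0,0],"turn":[0,0,0],"claw":1},{"linear":[-0.06,0,0],"turn":[0,0,0],"claw":1},{"linear":[-0.1,0,0],"turn":[0,0,0],"claw":1},{"linear":[-0.14,0,0],"turn":[0,0,0],"claw":1},{"linear":[-0.165,0.014,-0.02],"turn":[0.06,0,0],"claw":1},{"linear":[-0.173,0.035,-0.05],"turn":[0.13,0,0],"claw":1},{"linear":[-0.173,0.056,-0.081],"turn":[0.2,0,0],"claw":1},{"linear":[-0.173,0.077,-0.112],"turn":[0.27,0,0],"claw":1},{"linear":[-0.173,0.098,-0.142],"turn":[0.34,0,0],"claw":1},{"linear":[-0.173,0.119,-0.172],"turn":[0.41,0,0],"claw":1},{"linear":[-0.173,0.14,-0.203],"turn":[0.48,0,0],"claw":1},{"linear":[-0.173,0.161,-0.233],"turn":[0.55,0,0],"claw":1},{"linear":[-0.173,0.182,-0.264],"turn":[0.62,0,0],"claw":1},{"linear":[-0.173,0.197,-0.286],"turn":[0.668,0,0],"claw":1},{"linear":[-0.173,0.2036,-0.295],"turn":[0.668,0,0],"claw":1},{"linear":[-0.173,0.2036,-0.295],"turn":[0.668,0,0],"claw":1},{"linear":[-0.173,0.2036,-0.295],"turn":[0.668,0,0],"claw":1}]'
python3 - <<'E'
from h import *
s=st(); c=capture("wrist")
w=cloud(c); m=hues(c["img"])["blue"]; z=w[...,2]; mm=m&(z>.215)&(z<.25); P=w[mm]*1000; print("held top",len(P),cv2.minAreaRect(P[:,:2].astype(np.float32)),np.nanmedian(P[:,2]))
plan([.5477,-.0105,.07],83.1)
E
```

```text
time_s: 25.5
eef_pos: [0.5474, -0.0125, 0.1997]
orientation: [-3.7, 89.9, -100.7]
force: [0.2, -0.1, -2.3]
grip_width: 0.046
t 25.5 tcp [ 0.5474 -0.0125  0.1997] F [ 0.2 -0.1 -2.3] w 0.046 q [ -8.  28.   9. 104.  -6.  48. -93.] jaw -97.0 tilt 0.1
held top 6485 ((545.4180908203125, -12.491897583007812), (46.666351318359375, 64.69107055664062), 83.11715698242188) 227.846905251506
lin [ 0.1298 -0.     -0.0028] turn [-0.002  0.002  0.   ] jaw 263.1 rows>= 2.6
```

```bash
python3 -m handwheel '[{"linear":[0.03,0.0014,-0.0027],"turn":[-0.002,0.002,0],"claw":1},{"linear":[0.06,0.0014,-0.0027],"turn":[-0.002,0.002,0],"claw":1},{"linear":[0.09,0.0014,-0.0027],"turn":[-0.002,0.002,0],"claw":1},{"linear":[0.115,0.0014,-0.0027],"turn":[-0.002,0.002,0],"claw":1},{"linear":[0.127,0.0014,-0.0027],"turn":[-0.002,0.002,0],"claw":1},{"linear":[0.128,0.0014,-0.0027],"turn":[-0.002,0.002,0],"claw":1},{"linear":[0.128,0.0014,-0.0027],"turn":[-0.002,0.002,0],"claw":1}]'
python3 - <<'E'
from h import *
st(); plan([.5492,-.0105,.045],83.1)
E
```

```text
time_s: 26.25
eef_pos: [0.5498, -0.0117, 0.0724]
orientation: [103.2, 89.9, 6.2]
force: [-0.1, 0.6, -2.0]
grip_width: 0.0458
t 26.25 tcp [ 0.5498 -0.0117  0.0724] F [-0.1  0.6 -2. ] w 0.0458 q [ -6.  39.   7. 110.  -8.  32. -91.] jaw -97.0 tilt 0.1
lin [ 0.0274 -0.0008 -0.0012] turn [-0.002 -0.    -0.001] jaw 263.1 rows>= 0.5
```

```bash
python3 -m handwheel '[{"linear":[0.004,-0.0007,-0.001],"turn":[0,0,0],"claw":1},{"linear":[0.008,-0.0007,-0.001],"turn":[0,0,0],"claw":1},{"linear":[0.012,-0.0007,-0.001],"turn":[0,0,0],"claw":1},{"linear":[0.016,-0.0007,-0.001],"turn":[0,0,0],"claw":1},{"linear":[0.02,-0.0007,-0.001],"turn":[0,0,0],"claw":1},{"linear":[0.024,-0.0007,-0.001],"turn":[0,0,0],"claw":1},{"linear":[0.027,-0.0007,-0.001],"turn":[0,0,0],"claw":1},{"linear":[0.028,-0.0007,-0.001],"turn":[0,0,0],"claw":1},{"linear":[0.028,-0.0007,-0.001],"turn":[0,0,0],"claw":1}]'
python3 - <<'E'
from h import *
st(); c=capture("wrist"); w=cloud(c); m=hues(c["img"])["blue"]; z=w[...,2]; mm=m&(z>.06)&(z<.11)&(w[...,0]<.578); P=w[mm]*1000; print("held top",len(P),cv2.minAreaRect(P[:,:2].astype(np.float32)),np.nanmedian(P[:,2]))
E
```

```text
time_s: 27.15
eef_pos: [0.5493, -0.0107, 0.0467]
orientation: [117.1, 89.9, 20.1]
force: [-6.0, 0.8, 20.6]
grip_width: 0.0458
t 27.15 tcp [ 0.5493 -0.0107  0.0467] F [-6.   0.8 20.6] w 0.0458 q [ -6.  41.   6. 111.  -8.  28. -91.] jaw -97.0 tilt 0.1
held top 6066 ((547.0657348632812, -10.28432846069336), (47.24148941040039, 64.0286636352539), 83.80796813964844) 75.07416542946915
```

Blue is home, with its top at 75.1 mm. I release and prepare the lever sweep.

```bash
python3 -m handwheel '[{"linear":[0,0,0],"turn":[0,0,0],"claw":0.38},{"linear":[0,0,0],"turn":[0,0,0],"claw":0.38},{"linear":[0,0,0],"turn":[0,0,0],"claw":0.38},{"linear":[0,0,0],"turn":[0,0,0],"claw":0.38},{"linear":[-0.02,0,0],"turn":[0,0,0],"claw":0.38},{"linear":[-0.05,0,0],"turn":[0,0,0],"claw":0.38},{"linear":[-0.1,0,0],"turn":[0,0,0],"claw":0.38},{"linear":[-0.15,0,0],"turn":[0,0,0],"claw":0.5},{"linear":[-0.17,0,0],"turn":[0,0,0],"claw":1},{"linear":[-0.17,0,0],"turn":[0,0,0],"claw":1}]'
cat >> h.py <<'E'
FX=np.array([np.cos(np.radians(-6.9)),np.sin(np.radians(-6.9))]); PK=dict(blue=(.5475,-.0106),red=(.5577,.0728),yellow=(.5678,.1563)); FL=.0193
def lev(n,X,Z): return [*(np.array(PK[n])+X*FX),FL+Z]
E
python3 - <<'E'
from h import *
st()
for th in np.r_[2.45:0:15j,0]:
    sx=.084 if th>np.pi/2 else .07; Z=.063+.07*np.sin(th)+.0055*np.cos(th); X=.047-sx*np.cos(th)+.0055*np.sin(th)+.008
    print(round(th,2),"rel y,down from X.133,Z.104:",round(X-.133,3),round(.104-Z,3))
plan(lev("blue",.133,.2),83.1); plan(lev("blue",.133,.104),83.1)
print({k:[x for x in v if 55<x[2]<72 and 40<x[3]<52] for k,v in relays(capture("top"),lambda w:(w[...,0]>.3)).items()})
E
```

```text
time_s: 28.2
eef_pos: [0.5513, -0.0108, 0.2199]
orientation: [102.2, 89.5, 5.3]
force: [-0.3, 0.1, 0.5]
grip_width: 0.0377
t 28.2 tcp [ 0.5513 -0.0108  0.2199] F [-0.3  0.1  0.5] w 0.0377 q [ -8.  27.  10. 103.  -6.  51. -93.] jaw -97.0 tilt 0.5
2.45 rel y,down from X.133,Z.104: -0.01 0.001
2.28 rel y,down from X.133,Z.104: -0.019 -0.009
2.1 rel y,down from X.133,Z.104: -0.031 -0.017
1.93 rel y,down from X.133,Z.104: -0.044 -0.023
1.75 rel y,down from X.133,Z.104: -0.058 -0.027
1.58 rel y,down from X.133,Z.104: -0.072 -0.029
1.4 rel y,down from X.133,Z.104: -0.084 -0.029
1.23 rel y,down from X.133,Z.104: -0.097 -0.027
1.05 rel y,down from X.133,Z.104: -0.108 -0.022
0.88 rel y,down from X.133,Z.104: -0.119 -0.016
0.7 rel y,down from X.133,Z.104: -0.128 -0.008
0.52 rel y,down from X.133,Z.104: -0.136 0.001
0.35 rel y,down from X.133,Z.104: -0.142 0.012
0.17 rel y,down from X.133,Z.104: -0.146 0.023
0.0 rel y,down from X.133,Z.104: -0.148 0.035
0.0 rel y,down from X.133,Z.104: -0.148 0.035
lin [0.0017 0.1292 0.    ] turn [-0.001 -0.002 -0.008] jaw 263.1 rows>= 2.6
lin [0.0977 0.1284 0.0002] turn [-0.001 -0.002 -0.008] jaw 263.1 rows>= 3.2
{'yellow': [], 'red': [], 'blue': [], 'green': [[776.3, 105.1, 62.3, 45.2, -12.1, 55.0, 229.0]]}
```

```bash
python3 -m handwheel '[{"linear":[0,0.05,0],"turn":[0,-0.002,-0.008],"claw":1},{"linear":[0,0.1,0],"turn":[0,-0.002,-0.008],"claw":1},{"linear":[0,0.13,0],"turn":[0,-0.002,-0.008],"claw":1},{"linear":[0.0,0.13,0],"turn":[0,-0.002,-0.008],"claw":1},{"linear":[0.04,0.13,0],"turn":[0,-0.002,-0.008],"claw":1},{"linear":[0.08,0.129,0],"turn":[0,-0.002,-0.008],"claw":1},{"linear":[0.097,0.128,0],"turn":[0,-0.002,-0.008],"claw":1},{"linear":[0.097,0.128,0],"turn":[0,-0.002,-0.008],"claw":1},{"linear":[0.097,0.128,0],"turn":[0,-0.002,-0.008],"claw":1}]' 20
python3 - <<'E'
from h import *
st(); plan(lev("blue",.133,.104),83.1)
E
```

```text
time_s: 29.15
eef_pos: [0.6763, -0.0261, 0.1206]
orientation: [-80.5, 89.7, -177.4]
force: [-0.0, -0.1, 0.5]
grip_width: 0.0007
t 29.15 tcp [ 0.6763 -0.0261  0.1206] F [-0.  -0.1  0.5] w 0.0007 q [ -5.  44.   8.  87.  -8.  51. -91.] jaw -97.0 tilt 0.3
lin [-0.0027  0.0033  0.0001] turn [-0.001  0.001  0.006] jaw 263.1 rows>= 0.1
```

```bash
python3 -m handwheel '[{"linear":[-0.003,-0.006,0],"turn":[0,0,0.006],"claw":1},{"linear":[-0.012,-0.016,0],"turn":[0,0,0.006],"claw":1},{"linear":[-0.02,-0.028,0],"turn":[0,0,0.006],"claw":1},{"linear":[-0.026,-0.041,0],"turn":[0,0,0.006],"claw":1},{"linear":[-0.03,-0.055,0],"turn":[0,0,0.006],"claw":1},{"linear":[-0.032,-0.069,0],"turn":[0,0,0.006],"claw":1},{"linear":[-0.032,-0.082,0],"turn":[0,0,0.006],"claw":1},{"linear":[-0.03,-0.094,0],"turn":[0,0,0.006],"claw":1},{"linear":[-0.025,-0.106,0],"turn":[0,0,0.006],"claw":1},{"linear":[-0.019,-0.117,0],"turn":[0,0,0.006],"claw":1},{"linear":[-0.011,-0.127,0],"turn":[0,0,0.006],"claw":1},{"linear":[-0.002,-0.136,0],"turn":[0,0,0.006],"claw":1},{"linear":[0.009,-0.142,0],"turn":[0,0,0.006],"claw":1},{"linear":[0.02,-0.147,0],"turn":[0,0,0.006],"claw":1},{"linear":[0.028,-0.149,0],"turn":[0,0,0.006],"claw":1},{"linear":[0.033,-0.149,0],"turn":[0,0,0.006],"claw":1},{"linear":[0.034,-0.149,0],"turn":[0,0,0.006],"claw":1},{"linear":[0.034,-0.149,0],"turn":[0,0,0.006],"claw":1}]'
python3 - <<'E'
from h import *
s=st(); print("Z above floor, expect .0685:",s["eef_pos"][2]-FL); c=capture("wrist"); save("w4",c["img"])
E
```

```text
time_s: 30.95
eef_pos: [0.5273, -0.0078, 0.0885]
orientation: [-66.8, 89.9, -163.8]
force: [-3.4, 0.8, 9.1]
grip_width: 0.0002
t 30.95 tcp [ 0.5273 -0.0078  0.0885] F [-3.4  0.8  9.1] w 0.0002 q [ -7.  36.   7. 113.  -8.  32. -91.] jaw -97.0 tilt 0.1
Z above floor, expect .0685: 0.06921288175503142
```

View pics/w4.png

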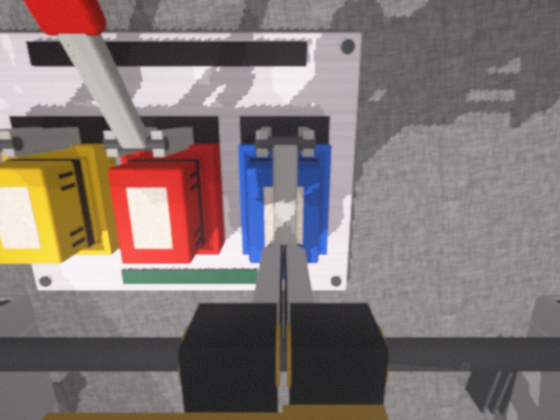

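The blue lever lies over the blue relay (285,190) with the fingers on its pad. A final press follows, then the red lever.

```bash
python3 -m handwheel '[{"linear":[0.002,-0.003,0],"turn":[0,0,0],"claw":1},{"linear":[0.003,-0.003,0],"turn":[0,0,0],"claw":1},{"linear":[0.003,-0.003,0],"turn":[0,0,0],"claw":1}]'
python3 -m handwheel '[{"linear":[-0.03,0,0],"turn":[0,0,0],"claw":1},{"linear":[-0.07,0,0],"turn":[0,0,0],"claw":1},{"linear":[-0.12,0,0],"turn":[0,0,0],"claw":1},{"linear":[-0.12,0,0],"turn":[0,0,0],"claw":1}]'
python3 - <<'E'
from h import *
st(); plan(lev("red",.135,.19),83.1); plan(lev("red",.135,.104),83.1)
E
```

```text
time_s: 31.3
eef_pos: [0.5272, -0.0077, 0.0883]
orientation: [93.4, 89.7, -3.6]
force: [-0.3, -0.3, 16.5]
grip_width: 0.0003
time_s: 31.7
eef_pos: [0.5308, -0.008, 0.2145]
orientation: [97.5, 89.0, 0.5]
force: [0.5, -0.3, 0.7]
grip_width: 0.0005
t 31.7 tcp [ 0.5308 -0.008   0.2145] F [ 0.5 -0.3  0.7] w 0.0005 q [ -9.  25.  10. 107.  -6.  48. -93.] jaw -97.0 tilt 1.0
lin [ 0.0081  0.1517 -0.0837] turn [-0.002 -0.002 -0.017] jaw 263.1 rows>= 3.5
lin [ 0.094   0.1502 -0.0835] turn [-0.002 -0.002 -0.017] jaw 263.1 rows>= 3.9
```

```bash
python3 -m handwheel '[{"linear":[0,0.05,-0.028],"turn":[0,-0.002,-0.017],"claw":1},{"linear":[0,0.09,-0.05],"turn":[0,-0.002,-0.017],"claw":1},{"linear":[0,0.13,-0.075],"turn":[0,-0.002,-0.017],"claw":1},{"linear":[0,0.154,-0.0835],"turn":[0,-0.002,-0.017],"claw":1},{"linear":[0,0.154,-0.0835],"turn":[0,-0.002,-0.017],"claw":1},{"linear":[0.04,0.153,-0.0835],"turn":[0,-0.002,-0.017],"claw":1},{"linear":[0.08,0.151,-0.0835],"turn":[0,-0.002,-0.017],"claw":1},{"linear":[0.094,0.1505,-0.0835],"turn":[0,-0.002,-0.017],"claw":1},{"linear":[0.094,0.1505,-0.0835],"turn":[0,-0.002,-0.017],"claw":1},{"linear":[0.094,0.1505,-0.0835],"turn":[0,-0.002,-0.017],"claw":1}]'
python3 - <<'E'
from h import *
st(); plan(lev("red",.133,.104),83.1)
E
```

```text
time_s: 32.7
eef_pos: [0.6928, 0.0562, 0.1248]
orientation: [102.2, 89.9, 5.2]
force: [0.4, -0.0, -0.3]
grip_width: 0.0004
t 32.7 tcp [0.6928 0.0562 0.1248] F [ 0.4 -0.  -0.3] w 0.0004 q [-12.  45.   9.  84.  -8.  52. -98.] jaw -97.0 tilt 0.1
lin [ 0.0015 -0.0031 -0.0003] turn [-0.002 -0.    -0.002] jaw 263.1 rows>= 0.1
```

```bash
python3 -m handwheel '[{"linear":[0.002,-0.013,0],"turn":[0,0,0],"claw":1},{"linear":[-0.008,-0.022,0],"turn":[0,0,0],"claw":1},{"linear":[-0.016,-0.034,0],"turn":[0,0,0],"claw":1},{"linear":[-0.022,-0.047,0],"turn":[0,0,0],"claw":1},{"linear":[-0.026,-0.061,0],"turn":[0,0,0],"claw":1},{"linear":[-0.028,-0.075,0],"turn":[0,0,0],"claw":1},{"linear":[-0.028,-0.088,0],"turn":[0,0,0],"claw":1},{"linear":[-0.026,-0.1,0],"turn":[0,0,0],"claw":1},{"linear":[-0.021,-0.112,0],"turn":[0,0,0],"claw":1},{"linear":[-0.015,-0.123,0],"turn":[0,0,0],"claw":1},{"linear":[-0.007,-0.133,0],"turn":[0,0,0],"claw":1},{"linear":[0.002,-0.142,0],"turn":[0,0,0],"claw":1},{"linear":[0.013,-0.148,0],"turn":[0,0,0],"claw":1},{"linear":[0.024,-0.153,0],"turn":[0,0,0],"claw":1},{"linear":[0.032,-0.155,0],"turn":[0,0,0],"claw":1},{"linear":[0.037,-0.155,0],"turn":[0,0,0],"claw":1},{"linear":[0.04,-0.155,0],"turn":[0,0,0],"claw":1},{"linear":[0.04,-0.155,0],"turn":[0,0,0],"claw":1},{"linear":[0.04,-0.155,0],"turn":[0,0,0],"claw":1}]'
python3 -m handwheel '[{"linear":[-0.03,0,0],"turn":[0,0,0],"claw":1},{"linear":[-0.07,0,0],"turn":[0,0,0],"claw":1},{"linear":[-0.12,0,0],"turn":[0,0,0],"claw":1},{"linear":[-0.12,0,0],"turn":[0,0,0],"claw":1}]'
python3 - <<'E'
from h import *
st(); plan(lev("yellow",.135,.19),83.1); plan(lev("yellow",.135,.104),83.1)
E
```

```text
time_s: 34.6
eef_pos: [0.5395, 0.0756, 0.0879]
orientation: [122.0, 89.8, 25.0]
force: [-6.4, -0.1, 25.7]
grip_width: 0.0004
time_s: 35.0
eef_pos: [0.5438, 0.0757, 0.2147]
orientation: [110.9, 89.0, 13.9]
force: [0.2, -0.0, -0.3]
grip_width: 0.0007
t 35.0 tcp [0.5438 0.0757 0.2147] F [ 0.2 -0.  -0.3] w 0.0007 q [ -18.   27.   10.  104.   -6.   49. -102.] jaw -97.1 tilt 1.0
lin [ 0.0083  0.1488 -0.0833] turn [-0.003 -0.006 -0.016] jaw 263.1 rows>= 3.4
lin [ 0.0942  0.1475 -0.0828] turn [-0.003 -0.006 -0.016] jaw 263.1 rows>= 3.9
```

```bash
python3 -m handwheel '[{"linear":[0,0.05,-0.028],"turn":[0,-0.006,-0.016],"claw":1},{"linear":[0,0.09,-0.05],"turn":[0,-0.006,-0.016],"claw":1},{"linear":[0,0.13,-0.075],"turn":[0,-0.006,-0.016],"claw":1},{"linear":[0,0.152,-0.083],"turn":[0,-0.006,-0.016],"claw":1},{"linear":[0,0.152,-0.083],"turn":[0,-0.006,-0.016],"claw":1},{"linear":[0.04,0.151,-0.083],"turn":[0,-0.006,-0.016],"claw":1},{"linear":[0.08,0.149,-0.083],"turn":[0,-0.006,-0.016],"claw":1},{"linear":[0.094,0.148,-0.083],"turn":[0,-0.006,-0.016],"claw":1},{"linear":[0.094,0.148,-0.083],"turn":[0,-0.006,-0.016],"claw":1},{"linear":[0.094,0.148,-0.083],"turn":[0,-0.006,-0.016],"claw":1}]'
python3 - <<'E'
from h import *
st(); plan(lev("yellow",.133,.104),83.1)
E
```

```text
time_s: 36.0
eef_pos: [0.7032, 0.1401, 0.1252]
orientation: [106.0, 89.9, 8.9]
force: [-0.3, -0.7, 1.3]
grip_width: 0.0002
t 36.0 tcp [0.7032 0.1401 0.1252] F [-0.3 -0.7  1.3] w 0.0002 q [ -18.   47.    9.   79.   -8.   55. -104.] jaw -97.1 tilt 0.1
lin [ 0.0019 -0.0034  0.0002] turn [-0.003 -0.    -0.002] jaw 263.1 rows>= 0.1
```

Same offset as for the red lever, so the same sweep applies.

```bash
python3 -m handwheel '[{"linear":[0.002,-0.013,0],"turn":[0,0,0],"claw":1},{"linear":[-0.008,-0.022,0],"turn":[0,0,0],"claw":1},{"linear":[-0.016,-0.034,0],"turn":[0,0,0],"claw":1},{"linear":[-0.022,-0.047,0],"turn":[0,0,0],"claw":1},{"linear":[-0.026,-0.061,0],"turn":[0,0,0],"claw":1},{"linear":[-0.028,-0.075,0],"turn":[0,0,0],"claw":1},{"linear":[-0.028,-0.088,0],"turn":[0,0,0],"claw":1},{"linear":[-0.026,-0.1,0],"turn":[0,0,0],"claw":1},{"linear":[-0.021,-0.112,0],"turn":[0,0,0],"claw":1},{"linear":[-0.015,-0.123,0],"turn":[0,0,0],"claw":1},{"linear":[-0.007,-0.133,0],"turn":[0,0,0],"claw":1},{"linear":[0.002,-0.142,0],"turn":[0,0,0],"claw":1},{"linear":[0.013,-0.148,0],"turn":[0,0,0],"claw":1},{"linear":[0.024,-0.153,0],"turn":[0,0,0],"claw":1},{"linear":[0.032,-0.155,0],"turn":[0,0,0],"claw":1},{"linear":[0.037,-0.155,0],"turn":[0,0,0],"claw":1},{"linear":[0.04,-0.155,0],"turn":[0,0,0],"claw":1},{"linear":[0.04,-0.155,0],"turn":[0,0,0],"claw":1},{"linear":[0.04,-0.155,0],"turn":[0,0,0],"claw":1}]'
python3 -m handwheel '[{"linear":[-0.03,0,0],"turn":[0,0,0],"claw":1},{"linear":[-0.07,0,0],"turn":[0,0,0],"claw":1},{"linear":[-0.12,0,0],"turn":[0,0,0],"claw":1},{"linear":[-0.17,0.0,0],"turn":[0,0,0],"claw":0.5},{"linear":[-0.22,0.0,0],"turn":[0,0,0],"claw":0},{"linear":[-0.25,0.0,0],"turn":[0,0,0],"claw":0},{"linear":[-0.25,0.0,0],"turn":[0,0,0],"claw":0}]'
python3 - <<'E'
from h import *
st(); c=capture("wrist"); save("w5",c["img"]); w=cloud(c); z=w[...,2]
for n in PK:
    q=(w[...,:2]-np.array(PK[n])); X=q@FX; Y=q@np.array([-FX[1],FX[0]])
    for a,b in((-.035,-.018),(0,.02),(.025,.04)):
        m=(X>a)&(X<b)&(abs(Y)<.005)&(z>.07); print(n,a,"lever top z",np.median(z[m]).round(4), end=" ")
    m=hues(c["img"])[n]&(abs(X)<.03)&(abs(Y)>.014)&(abs(Y)<.022); print("relay top",np.percentile(z[m],[25,50,75]).round(4))
hd,x=mag(capture("top")); plan([.640,.387,.36],90)
E
```

```text
time_s: 37.9
eef_pos: [0.5502, 0.1599, 0.0881]
orientation: [128.2, 89.8, 31.1]
force: [-5.1, -0.3, 20.9]
grip_width: 0.0003
time_s: 38.6
eef_pos: [0.5523, 0.1597, 0.3439]
orientation: [119.2, 89.2, 22.1]
force: [0.3, 0.4, -0.3]
grip_width: 0.0292
t 38.6 tcp [0.5523 0.1597 0.3439] F [ 0.3  0.4 -0.3] w 0.0292 q [ -27.   22.   12.   89.   -5.   69. -111.] jaw -97.1 tilt 0.8
blue -0.035 lever top z 0.0878 blue 0 lever top z 0.0871 blue 0.025 lever top z 0.0871 relay top [0.0746 0.0752 0.0758]
red -0.035 lever top z 0.0877 red 0 lever top z 0.0873 red 0.025 lever top z 0.087 relay top [0.0745 0.0751 0.0757]
yellow -0.035 lever top z 0.0873 yellow 0 lever top z 0.4578 yellow 0.025 lever top z 0.0871 relay top [0.076  0.4608 0.4667]
handle [nan nan nan] 0 lens [0. 0.] r 0.0 dist nan
lin [-0.0201  0.0617 -0.2372] turn [-0.124 -0.003 -0.005] jaw 270 rows>= 4.9
  return _methods._mean(a, axis=axis, dtype=dtype,
  ret = um.true_divide(
```

View pics/w5.png

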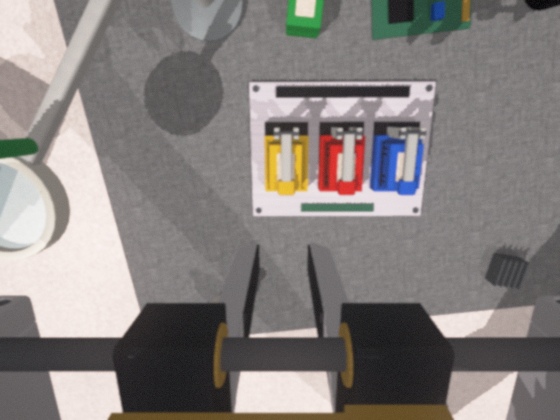

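All three levers lie shut: yellow (287,160), red (347,160), blue (409,160), level at 87 to 88 mm over relays whose tops are at 75 mm. The handle is at (15,148) in this view. Now the magnifier goes back.

```bash
python3 -m handwheel '[{"linear":[-0.02,0.0617,-0.237],"turn":[-0.124,-0.003,-0.005],"claw":0},{"linear":[-0.02,0.0617,-0.237],"turn":[-0.124,-0.003,-0.005],"claw":0},{"linear":[-0.02,0.0617,-0.237],"turn":[-0.124,-0.003,-0.005],"claw":0},{"linear":[-0.02,0.0617,-0.237],"turn":[-0.124,-0.003,-0.005],"claw":0},{"linear":[-0.02,0.0617,-0.237],"turn":[-0.124,-0.003,-0.005],"claw":0},{"linear":[-0.02,0.0617,-0.237],"turn":[-0.124,-0.003,-0.005],"claw":0},{"linear":[-0.02,0.0617,-0.237],"turn":[-0.124,-0.003,-0.005],"claw":0},{"linear":[-0.02,0.0617,-0.237],"turn":[-0.124,-0.003,-0.005],"claw":0}]'
python3 - <<'E'
from h import *
st(); hd,x=mag(capture("wrist")); plan([hd[0],hd[1],.242],90)
E
```

```text
time_s: 39.5
eef_pos: [0.6398, 0.3849, 0.3587]
orientation: [-41.6, 89.8, -131.7]
force: [-0.1, 0.1, 0.9]
grip_width: 0.0937
t 39.5 tcp [0.6398 0.3849 0.3587] F [-0.1  0.1  0.9] w 0.0937 q [ -37.   41.    9.   53.   -6.   86. -120.] jaw -90.1 tilt 0.2
handle [0.6395 0.39   0.279 ] 292 lens [0.5887 0.4359] r 61.2 dist 0.0685
lin [ 0.1177 -0.0003 -0.0055] turn [-0.002  0.002  0.001] jaw 270 rows>= 2.4
```

```bash
python3 -m handwheel '[{"linear":[0.04,0,-0.0055],"turn":[0,0,0],"claw":0},{"linear":[0.08,0,-0.0055],"turn":[0,0,0],"claw":0},{"linear":[0.1,0,-0.0055],"turn":[0,0,0],"claw":0},{"linear":[0.117,0,-0.0055],"turn":[0,0,0],"claw":0.4},{"linear":[0.117,0,-0.0055],"turn":[0,0,0],"claw":1},{"linear":[0.117,0,-0.0055],"turn":[0,0,0],"claw":1},{"linear":[0.117,0,-0.0055],"turn":[0,0,0],"claw":1},{"linear":[0.117,0,-0.0055],"turn":[0,0,0],"claw":1},{"linear":[0.117,0,-0.0055],"turn":[0,0,0],"claw":1},{"linear":[0.117,0,-0.0055],"turn":[0,0,0],"claw":1},{"linear":[0.117,0,-0.0055],"turn":[0,0,0],"claw":1},{"linear":[0.117,0,-0.0055],"turn":[0,0,0],"claw":1},{"linear":[0.117,0,-0.0055],"turn":[0,0,0],"claw":1}]' 12
python3 - <<'E'
from h import *
s=st(); piv=np.array([.8063,.239])
v=s["eef_pos"][:2]-piv; a0=np.degrees(np.arctan2(v[1],v[0])); r=np.linalg.norm(v); print(a0,r)
for k in range(1,19):
    a=np.radians(a0+(213.8-a0)*k/18); p=piv+r*np.array([np.cos(a),np.sin(a)]); print(k,local([*p,s["eef_pos"][2]]).round(3))
E
```

```text
time_s: 40.85
eef_pos: [0.6399, 0.3899, 0.2426]
orientation: [-34.2, 89.9, -124.4]
force: [0.3, -1.0, 1.4]
grip_width: 0.0175
t 40.85 tcp [0.6399 0.3899 0.2426] F [ 0.3 -1.   1.4] w 0.0175 q [ -38.   44.    9.   65.   -6.   72. -119.] jaw -90.1 tilt 0.1
137.79649438426466 0.224666672557553
1 [ 0.    -0.011  0.013]
2 [ 0.    -0.02   0.026]
3 [ 0.    -0.029  0.04 ]
4 [ 0.    -0.037  0.055]
5 [ 0.    -0.043  0.07 ]
6 [ 0.    -0.048  0.086]
7 [ 0.    -0.053  0.102]
8 [ 0.    -0.056  0.118]
9 [ 0.    -0.057  0.135]
10 [ 0.    -0.058  0.151]
11 [ 0.    -0.057  0.168]
12 [ 0.    -0.055  0.184]
13 [ 0.    -0.052  0.2  ]
14 [ 0.    -0.048  0.216]
15 [ 0.    -0.043  0.232]
16 [ 0.    -0.036  0.247]
17 [ 0.    -0.028  0.262]
18 [ 0.    -0.02   0.276]
```

```bash
python3 -m handwheel '[{"linear":[0,0,0],"turn":[0,0,0],"claw":1},{"linear":[0,-0.011,0.013],"turn":[0,0,0],"claw":1},{"linear":[0,-0.020,0.026],"turn":[0,0,0],"claw":1},{"linear":[0,-0.029,0.040],"turn":[0,0,0],"claw":1},{"linear":[0,-0.037,0.055],"turn":[0,0,0],"claw":1},{"linear":[0,-0.043,0.070],"turn":[0,0,0],"claw":1},{"linear":[0,-0.048,0.086],"turn":[0,0,0],"claw":1},{"linear":[0,-0.053,0.102],"turn":[0,0,0],"claw":1},{"linear":[0,-0.056,0.118],"turn":[0,0,0],"claw":1},{"linear":[0,-0.057,0.135],"turn":[0,0,0],"claw":1},{"linear":[0,-0.058,0.151],"turn":[0,0,0],"claw":1},{"linear":[0,-0.057,0.168],"turn":[0,0,0],"claw":1},{"linear":[0,-0.055,0.184],"turn":[0,0,0],"claw":1},{"linear":[0,-0.052,0.200],"turn":[0,0,0],"claw":1},{"linear":[0,-0.048,0.216],"turn":[0,0,0],"claw":1},{"linear":[0,-0.043,0.232],"turn":[0,0,0],"claw":1},{"linear":[0,-0.036,0.247],"turn":[0,0,0],"claw":1},{"linear":[0,-0.028,0.262],"turn":[0,0,0],"claw":1},{"linear":[0,-0.020,0.276],"turn":[0,0,0],"claw":1},{"linear":[0,-0.020,0.276],"turn":[0,0,0],"claw":1}]' 12
python3 - <<'E'
from h import *
st(); plan([.6193,.1140,.2426],90)
c=capture("scene"); mag(c)
E
```

```text
time_s: 42.85
eef_pos: [0.6221, 0.11, 0.243]
orientation: [31.6, 89.7, -58.8]
force: [2.9, 0.1, -6.7]
grip_width: 0.0157
t 42.85 tcp [0.6221 0.11   0.243 ] F [ 2.9  0.1 -6.7] w 0.0157 q [-18.  33.   9.  88.  -6.  60. -98.] jaw -90.4 tilt 0.3
lin [ 0.0004 -0.0029 -0.004 ] turn [-0.006  0.004 -0.003] jaw 270 rows>= 0.1
handle [0.6264 0.109  0.2778] 48 lens [0.5669 0.0663] r 58.8 dist 0.0732
```

```bash
python3 -m handwheel '[{"linear":[0,-0.0015,-0.002],"turn":[0,0,0],"claw":1},{"linear":[0,-0.003,-0.004],"turn":[0,0,0],"claw":1},{"linear":[0,-0.003,-0.004],"turn":[0,0,0],"claw":1},{"linear":[0,-0.003,-0.004],"turn":[0,0,0],"claw":1}]'
python3 - <<'E'
from h import *
st(); plan([.6193,.1140,.2426],90)
for n in("scene","wrist"): mag(capture(n))
E
```

```text
time_s: 43.3
eef_pos: [0.6181, 0.1157, 0.243]
orientation: [23.1, 89.8, -67.2]
force: [2.6, 0.3, -7.4]
grip_width: 0.0156
t 43.3 tcp [0.6181 0.1157 0.243 ] F [ 2.6  0.3 -7.4] w 0.0156 q [-19.  32.   9.  88.  -6.  60. -99.] jaw -90.3 tilt 0.2
lin [0.0004 0.0012 0.0017] turn [-0.004  0.004 -0.002] jaw 270 rows>= 0.0
handle [0.622  0.1148 0.2737] 49 lens [0.5644 0.0758] r 58.4 dist 0.0695
handle [0.6201 0.1161 0.2786] 1193 lens [0.5644 0.0818] r 61.5 dist 0.0654
```

Close. I release, rise and move away so that the lens can be measured from above.

```bash
python3 -m handwheel '[{"linear":[0,0,0],"turn":[0,0,0],"claw":0},{"linear":[0,0,0],"turn":[0,0,0],"claw":0},{"linear":[0,0,0],"turn":[0,0,0],"claw":0},{"linear":[0,0,0],"turn":[0,0,0],"claw":0},{"linear":[0,0,0],"turn":[0,0,0],"claw":0},{"linear":[-0.03,0,0],"turn":[0,0,0],"claw":0},{"linear":[-0.07,0,0],"turn":[0,0,0],"claw":0},{"linear":[-0.1,0,0],"turn":[0,0,0],"claw":0},{"linear":[-0.1,-0.05,0.05],"turn":[0,0,0],"claw":0},{"linear":[-0.1,-0.12,0.25],"turn":[0,0,0],"claw":0},{"linear":[-0.1,-0.12,0.25],"turn":[0,0,0],"claw":0},{"linear":[-0.1,-0.12,0.25],"turn":[0,0,0],"claw":0},{"linear":[-0.1,-0.12,0.25],"turn":[0,0,0],"claw":0},{"linear":[-0.1,-0.12,0.25],"turn":[0,0,0],"claw":0},{"linear":[-0.1,-0.12,0.25],"turn":[0,0,0],"claw":0}]'
cat >> h.py <<'E'
def rim(c,g):
    """lens centre: radius-fit on white points at z .2-.235, outer edge r .056"""
    from scipy.optimize import least_squares
    w=cloud(c); m=(w[...,2]>.212)&(w[...,2]<.235)&(np.linalg.norm(w[...,:2]-g,axis=-1)<.1)&(c["img"].min(-1)>140)
    P=w[m][:,:2]
    for _ in range(4):
        Q=P[abs(np.linalg.norm(P-g,axis=1)-.051)<.012]
        r=least_squares(lambda p:np.linalg.norm(Q-p[:2],axis=1)-p[2],[*g,.051],loss="soft_l1",f_scale=.002); g=r.x[:2]
    return r.x.round(4),len(Q)
E
python3 - <<'E'
from h import *
st()
for n in("top","scene"):
    c=capture(n); mag(c); print(n,rim(c,np.array([.56,.075])))
    if n=="top": save("top3",c["img"],1.4)
E
```

```text
time_s: 44.9
eef_pos: [0.4945, -0.1389, 0.3445]
orientation: [13.9, 89.6, -76.8]
force: [0.1, 0.5, -0.8]
grip_width: 0.0939
t 44.9 tcp [ 0.4945 -0.1389  0.3445] F [ 0.1  0.5 -0.8] w 0.0939 q [  1.  17.  15.  97.  -4.  66. -74.] jaw -90.8 tilt 0.4
handle [0.6146 0.1146 0.2784] 69 lens [0.5632 0.0786] r 61.5 dist 0.0627
top (array([0.5572, 0.0762, 0.0485]), 912)
handle [0.6208 0.1169 0.2754] 70 lens [0.5595 0.0792] r 61.3 dist 0.072
scene (array([0.5578, 0.0773, 0.0492]), 391)
```

View pics/top3.png

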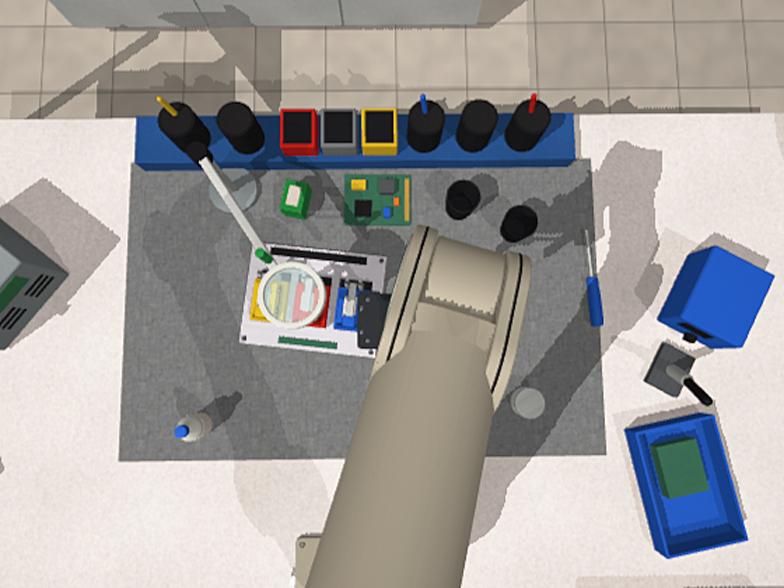

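The top view shows the lens (292,294) over the middle socket. The fits put it about 4 mm from the pocket centre, which is centred for a 112 mm lens. The green look-alike, card, pots, driver, spool and flux are where they were. The arm is clear, so I hand in.

```bash
python3 -c "
from plant import bot; print(bot.sign_off())"
```

```text
the job is handed in; nothing more can be done
None
```

The job is handed in at about 45 s of the 210 s allowed. I swung the magnifier aside, put the red, yellow and blue relays in their own sockets and shut all three levers. Then I swung the lens back over the middle (red) socket and let go.

**Relays and levers:** Before the lens swung back, the relay tops measured about 75 mm, against 75.3 mm for fully home. Yellow and blue were read in the grip. Yellow's reading after release failed because the arm hid it. The lever bars and pads lay level at 87–88 mm, which is where they should be when shut. The mid-bar reading on the yellow lever also failed, but its other two points and the picture agree that it is shut.

**Lens:** The final fits put it at (0.557, 0.076) and (0.558, 0.077) m, against a pocket centre of (0.558, 0.073), so it is about 4 mm off. A cruder circle estimate disagreed by a few mm and I gave it less weight.

**Bystanders:** In the last top view the green look-alike, card, pots, driver, spool and flux bottle had not moved. The arm hid the heat sink, so I could not check it there.

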